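# Make up two drive repair kits

### The job

Make up the two drive repair kits, each part lying or standing upright on its own painted outline. Blue tray: the shaft coupling on the large ring with the four dots (the half with the pins first, pins up, then the half with the orange bushes pressed down over the pins until the two faces meet), and the small black-sealed bearing on the small ring; yellow tray: the green pillow block along the long rectangle and the small sprocket, hub up, on the toothed outline. Leave the larger bearing, the larger sprocket and the roll of green tape where they lie.

Things in the scene. Friction and masses are not known exactly. Their poses are not given: they have to be found in the camera images.
- blue_tray: Flat blue tray, 250 (its x) x 150 (its y) mm, fixed on the mat; floor 4 mm thick, rim 16 mm high. Origin: centre of its underside. White outlines on its floor: large ring (72 mm, four dots inside) for the coupling, centred at tray x = -58 mm, y = 0; small double ring (56 mm) for the bearing at x = +58 mm, y = 0. Within 0.3 rad of the world axes, its +x end farther from the robot.
- yellow_tray: Flat yellow tray, size and origin as the blue one, fixed on the mat. Black outlines on its floor: rectangle (90 mm along tray x by 28 mm) for the pillow block, centred at tray x = -58 mm, y = 0; toothed ring (66 mm) for the small sprocket at x = +58 mm, y = 0. Within 0.3 rad of the world axes, its +x end farther from the robot.
- pin_half: Dark grey iron coupling half, 0.38 kg, standing on its hub: hub 34 mm diameter from 0 to 22 mm up, flange 66 mm diameter from 22 to 36 mm (grip here), four bright steel pins 8 mm diameter, tapered over the top 4 mm, from 36 to 48 mm, on its +x, -x, +y, -y axes 24 mm from the centre. Origin: centre of its underside, z up its axis. The mat it stands on is 2 mm above the bench (z = 2 mm).
- bush_half: Dark grey iron coupling half, 0.36 kg, lying hub up: flange 66 mm diameter, 0 to 14 mm up, with four through holes of 12 mm in orange bushes on its +x, -x, +y, -y axes 24 mm from the centre; hub 32 mm diameter, 14 to 46 mm (grip here). Origin: centre of its underside. Slides freely over the pins in any of four quarter turns; home, its origin is 36 mm above pin_half's.
- bearing: The small ball bearing, bright steel rings with black seals, lying flat: 52 mm outside diameter, 25 mm bore, 15 mm thick, about 0.13 kg. Origin: centre of its underside.
- big_bearing: The larger ball bearing, to be left alone: open type with visible steel balls in a brass cage, 72 mm outside diameter, 17 mm thick, lying flat. Origin: centre of its underside.
- sprocket: The small steel chain sprocket, 14 teeth, lying flat with its hub up: toothed disc 62 mm outside diameter and 7 mm thick, then hub 40 mm diameter from 7 to 30 mm above its underside (the place to grip), about 0.28 kg. Origin: centre of its underside.
- big_sprocket: The larger steel chain sprocket, to be left alone: 20 teeth, 84 mm outside diameter, hub 58 mm diameter, 30 mm high in all. Origin: centre of its underside.
- pillow_block: Green pillow block bearing standing on its foot: foot 86 (its x) x 24 (its y) x 12 mm, above it an eye of 48 mm diameter and 18 mm thick with a steel bearing insert 22 mm thick (along its y), 52 mm high in all, about 0.3 kg; grip it across the insert. Origin: centre of its underside.
- tape_roll: Roll of green tape lying flat, to be left alone: 76 mm outside diameter, 25 mm high. Origin: centre of its underside.
There are look-alikes about, which are no part of the job. Leave any brown or purple look-alike of the pin_half alone.

How it is judged:
At the end, for the whole second after the job is handed in: Pin half, bearing, pillow block and sprocket upright or flat on the tray floor, each within 12 mm (per tray axis) of its outline's centre, pillow block within 12 deg; bush half within 2.5 mm of fully home, centres within 5 mm; all at rest; big bearing, big sprocket, tape within 25 mm of their start (x of pin_half in the frame of blue_tray between -0.07 and -0.046 m and y of pin_half in the frame of blue_tray between -0.012 and 0.012 m and z of each of pin_half, bearing in the frame of blue_tray below 0.0065 m and angle between each of pin_half, bearing, pillow_block, sprocket, bush_half's own z axis and vertical below 0.08 rad and x of bearing in the frame of blue_tray between 0.046 and 0.07 m and y of bearing in the frame of blue_tray between -0.012 and 0.012 m and x of pillow_block in the frame of yellow_tray between -0.07 and -0.046 m and y of pillow_block in the frame of yellow_tray between -0.012 and 0.012 m and z of each of pillow_block, sprocket in the frame of yellow_tray below 0.0065 m and x of sprocket in the frame of yellow_tray between 0.046 and 0.07 m and y of sprocket in the frame of yellow_tray between -0.012 and 0.012 m and angle between the x axis of pillow_block and the x axis of yellow_tray, either way round below 0.21 rad and horizontal distance between bush_half and pin_half below 0.005 m and z of bush_half in the frame of pin_half below 0.0385 m and linear speed of each of pin_half, bush_half, bearing, pillow_block, sprocket below 0.02 m/s and angular speed of each of pin_half, bush_half, bearing, pillow_block, sprocket below 0.2 rad/s and distance of each of big_bearing, big_sprocket, tape_roll from where it was at the start of the episode below 0.025 m); the robot touches nothing.
It fails at once if the larger bearing, the larger sprocket or the tape roll is shifted by more than 40 mm (distance of any of big_bearing, big_sprocket, tape_roll from where it was at the start of the episode above 0.04 m).
It also fails if it takes over 112 s, if anything falls off the work surface, if the arm or the gripper's body presses on something with over 40 N, if the wrist force passes 120 N, or if a joint passes its speed limit or range.

### The arm

A 7-joint arm with a two-finger parallel gripper is mounted at the origin on the work surface. World frame = base frame: x ahead of the robot, y to its left, z up, the work surface at z = 0. Lengths are in m, angles in rad, forces in N, time in s.
With the tool pointing down it reaches from about 0.425 to 0.875 m from the base axis. Payload 4.7 kg.
Tool frame: the origin (TCP) lies at the very end of the fingers, on their centre line; the grasp point (between the pads) lies 19 mm behind it; x points along the fingers, y is the direction in which the jaws open and shut, and the axes are right-handed (so a half turn about x gives the same grasp; the last joint's range is limited). The gripper opens to 85 mm and grips with 20 to 120 N. Pads are 22 mm wide; open, the fingers measure 114 mm over their backs; the gripper's body (76 mm by 85 mm) begins 54 mm behind the grasp point. The pads swing forward as they close: fully open they stand 13 mm farther back than shut.
Start: joints at [1.259, 0.321, -0.07, 1.45, 0.023, 1.371, -0.057], TCP at [0.208, -0.616, 0.231] pointing down, gripper open.
Joint ranges: [-2.86, 2.86], [-0.3, 2.09], [-1.38, 1.24], [0.06, 2.45], [-1.56, 4.7], [0.09, 2.05], [-2.69, 2.69]. Speed limits (rad/s): [2.57, 2.57, 3.14, 3.14, 3.14, 3.14, 3.14].

### API

Orientations are given as [roll, pitch, yaw] about the fixed x, y, z axes, in that order (R = Rz(yaw) Ry(pitch) Rx(roll)).
In Python, from station import r gives the robot as it stands.
- The arm moves only by the tool move_arm, never from a script. Its argument "targets" is a list of rows, each a list of 7 numbers: the opening in per cent of the stroke, from 0 (shut) to 100 (fully open), then the shift along the tool's x, y, z in cm, then the turn, a rotation vector about the tool's x, y, z in degrees. In form: [[hand, dx, dy, dz, wx, wy, wz], ...]. A call has 1 to 8 rows; each row is the pose to reach, as a shift and turn from the pose commanded when the call began, along the tool's axes at that moment; what a row does not reach only later rows make up. A row lasts 1/10 s, in which the tool goes at most 50 mm and 8.59 degrees, less where a joint would pass 70% of its speed; a pose out of reach is approached as far as the arm can. A call with a gripper value outside its range is refused whole. The fingers move at their own pace and stop on an object; the grip force is fixed at half the most. Time passes only in rows, so rows that repeat a pose let the fingers close. It gives the time, the measured TCP pose, the force and the opening at its end, in the units of the state.
- r.observe(): the state, without advancing time (a new reading comes with each control period).
- r.read_camera(name): name is "side" or "top"; returns a dict with "image" (480x640x3 uint8, red, green, blue), "K" (3x3 intrinsics, pixels), "eye" and "attitude" of the camera in the world. Camera axes: x right, y down, z forward; pixel columns grow to the right and rows downward; lengths in m; the calibration is good to about 2 mm. A picture is of the moment at which its call begins. There is no depth.
- r.finish_job(): hands the job in, once; it reports no verdict.
The state is a dict: "clock": time; "q": joint angles; "qvel": joint speeds; "effort": joint torques, N m; "tcp_pos": TCP position; "eef_rot": TCP orientation; "force": force on the tool from outside, world axes, zero at the start; "torque": the same for the moment, N m; "gripper_width": finger opening in m.
Only numpy, scipy, OpenCV 4.12 (cv2) and the standard library are available. Lean on these libraries where they do the work, as an engineer would, in place of code of your own. Each camera call takes 0.05 s, during which the arm holds its last target.

## Working session

There is one attempt and no reset: what is moved stays moved. The work goes in short steps, Python scripts to look and compute and a tool call to move; the robot and the scene stay as the last step left them, time stands still between calls to the robot, and variables do not carry over. Pictures are saved under pics/ and viewed, and the job is handed in when it is done.

Besides the shell and the picture viewer there is one more tool, called as name([rows], argument=value, ...), one row to a line, values as JSON. move_arm: Moves the arm, as the interface text tells. Its arguments: {"type":"object","properties":{"targets":{"type":"array","items":{"type":"array","items":{"type":"number"}}}},"required":["targets"]}

```bash
ls; mkdir -p pics; python3 - <<'E'
from station import r
import cv2,numpy as np
for n in("top","side"):
    c=r.read_camera(n); cv2.imwrite(f"pics/{n}0.png",c["image"][:,:,::-1]); print(n,c["K"],c["eye"],c["attitude"])
print(r.observe())
E
```

```text
pics
top [[556.60881152   0.         315.53355237]
 [  0.         556.60881152 244.48290551]
 [  0.           0.           1.        ]] [ 0.38227512 -0.00268027  1.01421695] [-3.06269632  0.00950027 -1.55327184]
side [[550.24480686   0.         313.98941966]
 [  0.         550.24480686 244.77453233]
 [  0.           0.           1.        ]] [-0.02913914  0.67781823  0.56313705] [-2.12331694e+00  1.06075240e-03 -2.53594543e+00]
{'clock': 0.1, 'q': array([ 1.25915611,  0.32173128, -0.07009972,  1.45154813,  0.02258738,
        1.37084934, -0.05688619]), 'qvel': array([ 0.00059229, -0.00092323, -0.00205548, -0.00137891,  0.00011567,
        0.00101199,  0.00176872]), 'effort': array([-3.71909546e-04, -4.94879472e+01, -3.84040223e-01, -3.15210235e+01,
        1.30227412e-02,  7.48461258e-03,  6.29863052e-06]), 'tcp_pos': array([ 0.20781448, -0.61535956,  0.23034689]), 'eef_rot': array([-1.52559673,  1.56904722,  1.94178941]), 'force': array([0.15840457, 0.58231363, 0.32925248]), 'torque': array([ 0.06548599,  0.0431184 , -0.00453689]), 'gripper_width': 0.08518951584535091}
```

View pics/top0.png

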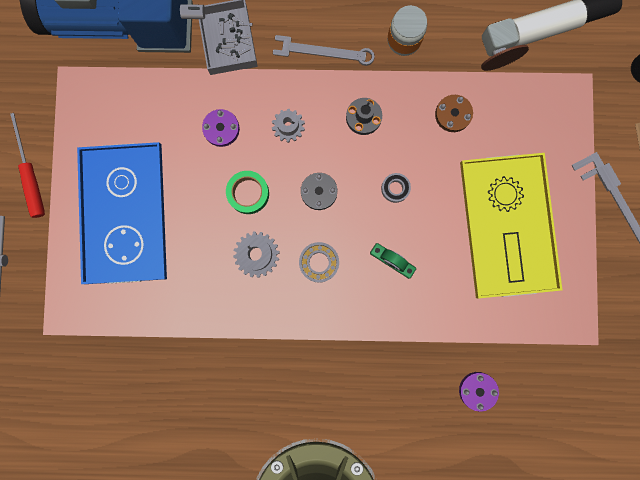

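View pics/side0.png

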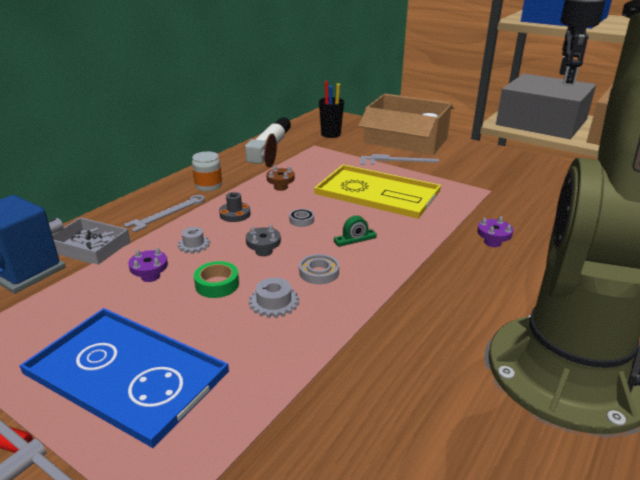

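```bash
cat > h.py <<'E'
import cv2,numpy as np
from scipy.spatial.transform import Rotation as R
CAM={}
def load(r,n):
    c=r.read_camera(n); c["R"]=R.from_euler("xyz",c["attitude"]).as_matrix(); return c
def px2w(c,u,v,z):
    d=c["R"]@np.linalg.inv(c["K"])@np.array([u,v,1.0]); e=np.array(c["eye"]); return e+d*(z-e[2])/d[2]
def w2px(c,p):
    q=c["R"].T@(np.array(p)-c["eye"]); q=c["K"]@q; return q[:2]/q[2]
def crop(c,u,v,h,s): 
    im=c["image"][:,:,::-1][v-h:v+h,u-h:u+h]; return cv2.resize(im,None,fx=s,fy=s,interpolation=cv2.INTER_CUBIC)
E
python3 - <<'E'
from station import r
from h import *
c=load(r,"top")
print(px2w(c,320,340,0.002),px2w(c,45,335,.002),px2w(c,600,345,.002),px2w(c,320,68,.002), w2px(c,[0,0,0]))
L=[(288,124),(364,116),(319,191),(396,187),(393,260),(455,113)]
a=[crop(c,u,v,26,5) for u,v in L]
cv2.imwrite("pics/crops.png",np.vstack([np.hstack(a[:3]),np.hstack(a[3:])]))
np.save("pics/top0.npy",c["image"])
E
```

```text
[ 0.28984277 -0.00272222  0.002     ] [0.2896445  0.49491974 0.002     ] [ 0.2902035  -0.50397888  0.002     ] [0.79345397 0.00578562 0.002     ] [315.67933149 506.00748281]
```

View pics/crops.png

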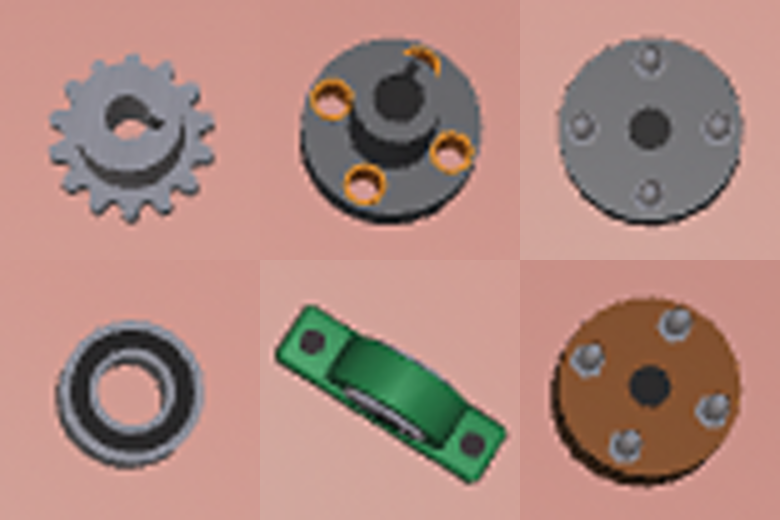

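```bash
cat > meas.py <<'E'
from h import *
def mask_obj(im,u,v,h):
    sub=im[v-h:v+h,u-h:u+h]; lab=cv2.cvtColor(np.ascontiguousarray(sub),cv2.COLOR_RGB2LAB).astype(float)
    bg=np.median(np.vstack([lab[:3].reshape(-1,3),lab[-3:].reshape(-1,3)]),0)
    d=lab-bg; m=(np.hypot(d[...,1],d[...,2])>9)|(d[...,0]<-45)
    m=m.astype(np.uint8)
    n,l,s,ce=cv2.connectedComponentsWithStats(m)
    i=1+np.argmax(s[1:,4]); return (l==i).astype(np.uint8)
def outer(im,u,v,h):
    m=mask_obj(im,u,v,h)
    cn,_=cv2.findContours(m,cv2.RETR_EXTERNAL,cv2.CHAIN_APPROX_NONE); k=max(cn,key=cv2.contourArea)
    M=cv2.moments(k); (cx,cy),rr=cv2.minEnclosingCircle(k)
    return M["m10"]/M["m00"]+u-h,M["m01"]/M["m00"]+v-h,2*np.sqrt(M["m00"]/np.pi)+1,2*rr+1,m
E
python3 - <<'E'
from station import r
from meas import *
c=load(r,"top"); im=c["image"]
f=c["K"][0,0]
for n,u,v,z,h in [("sprocket",288,124,.0055,24),("bush",364,116,.009,24),("pin",319,191,.031,26),("bearing",396,187,.0095,22),("bigb",319,262,.01,28),("tape",247,191,.0145,27),("bigs",256,254,.0055,28)]:
    x,y,d,d2,m=outer(im,u,v,h); p=px2w(c,x,y,z); s=(c["eye"][2]-z)/f
    print(n,round(x,1),round(y,1),p.round(4),"diam mm",round(d*s*1e3,1),round(d2*s*1e3,1))
hsv=cv2.cvtColor(np.ascontiguousarray(im),cv2.COLOR_RGB2HSV)
def comps(m,lo,hi,box):
    x0,y0,x1,y1=box; mm=np.zeros_like(m); mm[y0:y1,x0:x1]=m[y0:y1,x0:x1]
    n,l,s,ce=cv2.connectedComponentsWithStats(mm.astype(np.uint8),connectivity=8)
    return [(ce[i],s[i]) for i in range(1,n) if lo<=s[i,4]<=hi]
V=hsv[...,2];S=hsv[...,1]
print("white on blue");
for ce,s in comps((S<110)&(V>140),1,3000,(86,150,160,278)): print(ce.round(1),s, px2w(c,*ce,.006).round(4))
print("black on yellow")
for ce,s in comps((V<130),4,3000,(472,164,546,290)): print(ce.round(1),s, px2w(c,*ce,.006).round(4))
print("bolts")
for ce,s in comps((V<75),4,400,(365,235,425,285)): print(ce.round(1),s, px2w(c,*ce,.014).round(4))
E
```

```text
sprocket 287.9 125.0 [0.6827 0.0633 0.0055] diam mm 56.9 63.5
bush 363.6 115.9 [ 0.7009 -0.0762  0.009 ] diam mm 67.3 69.7
pin 318.7 190.9 [0.5559 0.0041 0.031 ] diam mm 66.3 68.7
bearing 395.6 187.4 [ 0.5683 -0.1358  0.0095] diam mm 54.1 56.4
bigb 318.6 261.8 [0.4303 0.0021 0.01  ] diam mm 73.2 75.3
tape 247.0 191.9 [0.5549 0.1345 0.0145] diam mm 79.2 82.3
bigs 256.0 254.1 [0.4424 0.1162 0.0055] diam mm 78.3 86.3
white on blue
[121.1 181.6] [106 167  31  30 226] [0.5719 0.368  0.006 ]
[120.9 181.7] [114 175  15  15  63] [0.5716 0.3683 0.006 ]
[123.2 244.8] [104 225  40  40 305] [0.4554 0.359  0.006 ]
[122.9 231.3] [121 229   5   6  22] [0.48   0.3606 0.006 ]
[110.2 245.2] [108 243   5   5  20] [0.4541 0.3827 0.006 ]
[136.4 243.8] [134 242   6   5  21] [0.4576 0.3349 0.006 ]
[123.8 257.9] [122 256   5   5  21] [0.4315 0.3567 0.006 ]
black on yellow
[543.7 177.6] [541 164   5  33  66] [ 0.5915 -0.4064  0.006 ]
[502.4 193.9] [488 176  31  36 259] [ 0.5601 -0.331   0.006 ]
[520.1 194.4] [517 185   7  20  45] [ 0.5597 -0.3631  0.006 ]
[513.3 256.7] [503 232  22  51 231] [ 0.4457 -0.3496  0.006 ]
[473.7 271.3] [472 249   5  41  77] [ 0.4181 -0.278   0.006 ]
bolts
[376.9 249.9] [375 248   5   5  16] [ 0.4533 -0.1024  0.014 ]
[383.1 254.4] [380 249   7  11  26] [ 0.4454 -0.1136  0.014 ]
[370.8 253.5] [370 252   3   4   4] [ 0.4466 -0.0914  0.014 ]
[389.1 264.3] [385 261  10   7  18] [ 0.4276 -0.1245  0.014 ]
[401.6 268.9] [397 266   9   6  15] [ 0.4199 -0.1469  0.014 ]
[409.  270.5] [407 269   5   4  16] [ 0.4172 -0.1602  0.014 ]
```

```bash
cat > go.py <<'E'
import sys
from h import *
from station import r
# usage: go.py x y z jawyaw_deg(of tool y, mod 180)
def cur():
    o=r.observe(); return o,np.array(o["tcp_pos"]),R.from_euler("xyz",o["eef_rot"]).as_matrix()
def go(x,y,z,yaw):
    o,p,T=cur()
    best=None
    for k in (0,180):
        a=np.radians(yaw+k); yv=np.array([np.cos(a),np.sin(a),0]); xv=np.array([0,0,-1.]); G=np.column_stack([xv,yv,np.cross(xv,yv)])
        rv=R.from_matrix(T.T@G).as_rotvec(degrees=True)
        if best is None or np.linalg.norm(rv)<np.linalg.norm(best): best=rv
    d=T.T@(np.array([x,y,z])-p)*100
    print("tcp",p.round(4),"yjaw",np.degrees(np.arctan2(T[1,1],T[0,1])).round(1),"w",round(o["gripper_width"],4),"q1,q7",o["q"][[0,6]].round(2),"F",o["force"].round(1),"t",o["clock"])
    print("shift cm",d.round(2),"turn",best.round(2))
if __name__=="__main__": go(*map(float,sys.argv[1:5]))
E
python3 go.py .556 .004 .2 90; python3 -c "
from go import *
print(cur()[2].round(3))"
```

```text
tcp [ 0.2079 -0.6155  0.2306] yjaw -71.3 w 0.0855 q1,q7 [ 1.26 -0.06] F [-0.4  0.1 -0.4] t 0.2
shift cm [  3.12 -47.55 -52.81] turn [18.67  0.02  0.07]
[[-0.     0.32  -0.947]
 [ 0.001 -0.947 -0.32 ]
 [-1.    -0.001  0.   ]]
```

move_arm([
  [100,5,-47.5,-52.8,-71.3,0,0],
  [100,5,-47.5,-52.8,-71.3,0,0],
  [100,5,-47.5,-52.8,-71.3,0,0],
  [100,5,-47.5,-52.8,-71.3,0,0],
  [100,5,-47.5,-52.8,-71.3,0,0],
  [100,5,-47.5,-52.8,-71.3,0,0],
  [100,5,-47.5,-52.8,-71.3,0,0],
  [100,5,-47.5,-52.8,-71.3,0,0],
])

```text
clock: 1.0
tcp_pos: [0.4042, -0.2662, 0.2032]
eef_rot: [0.344, 1.57, -1.266]
force: [1.1, -0.1, -0.1]
gripper_width: 0.0856
```

```bash
python3 go.py .556 .004 .12 0
```

```text
tcp [ 0.4042 -0.2662  0.2032] yjaw -2.2 w 0.0856 q1,q7 [0.97 0.49] F [ 1.1 -0.1 -0.1] t 1.0
shift cm [  8.3   14.11 -27.6 ] turn [-2.24  0.04 -0.01]
```

move_arm([
  [100,6,14.1,-27.6,-2.2,0,0],
  [100,6,14.1,-27.6,-2.2,0,0],
  [100,6,14.1,-27.6,-2.2,0,0],
  [100,6,14.1,-27.6,-2.2,0,0],
  [100,6,14.1,-27.6,-2.2,0,0],
  [100,6,14.1,-27.6,-2.2,0,0],
  [100,6,14.1,-27.6,-2.2,0,0],
  [100,6,14.1,-27.6,-2.2,0,0],
])

```text
clock: 1.8
tcp_pos: [0.5571, 0.0053, 0.1425]
eef_rot: [-2.763, 1.568, 1.949]
force: [-0.6, 0.3, -0.1]
gripper_width: 0.0854
```

```bash
python3 go.py .556 .004 .06 0
python3 - <<'E'
from go import *
for n in("top","side"):
    c=load(r,n); cv2.imwrite(f"pics/{n}1.png",c["image"][:,:,::-1])
E
```

```text
tcp [0.5571 0.0053 0.1425] yjaw -0.0 w 0.0854 q1,q7 [ 0.56 -0.19] F [-0.6  0.3 -0.1] t 1.8
shift cm [ 8.25 -0.1   0.15] turn [-0.04 -0.14  0.05]
```

View pics/side1.png

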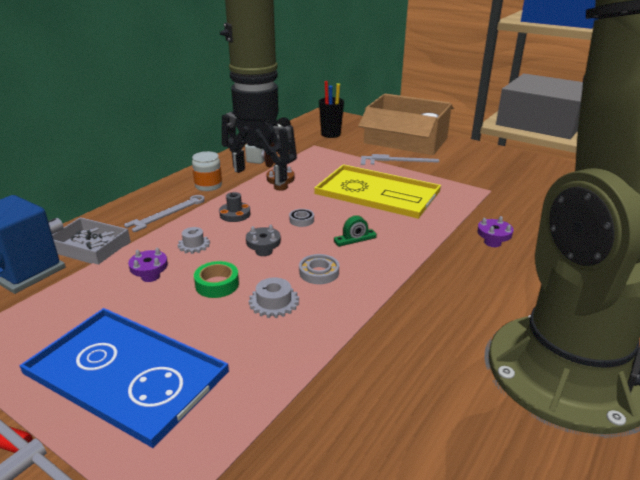

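```bash
python3 - <<'E'
from go import *
o,p,T=cur()
c=load(r,"side")
for s in(-.0425,.0425,0,-.057,.057): print(s,w2px(c,p+T[:,1]*s+[0,0,.013]))
for n,q in dict(pin=(.5559,.0041,.038),bear=(.5683,-.1358,.017),bushtop=(.7009,-.0762,.048),spr=(.6827,.0633,.032),blu=(.4554,.359,.006),yel=(.4457,-.3496,.006),bb=(.5719,.368,.006),pill=(.4353,-.1313,.014)).items(): print(n,w2px(c,q).round(1))
h=cv2.resize(c["image"][100:200,200:320,::-1],None,fx=6,fy=6); cv2.imwrite("pics/c1.png",h)
h=cv2.resize(c["image"][190:270,170:310,::-1],None,fx=5,fy=5); cv2.imwrite("pics/c2.png",h)
E
```

```text
-0.0425 [278.78103123 182.4543258 ]
0.0425 [241.68058142 170.93266526]
0 [259.83308773 176.56998278]
-0.057 [285.43701624 184.52136274]
0.057 [235.66048108 169.06310429]
pin [262.3 234.9]
bear [300.8 213.7]
bushtop [232.6 194.7]
spr [191.4 231.4]
blu [155.4 385.6]
yel [400.5 195.5]
bb [ 96.  355.6]
pill [354.5 234.3]
```

View pics/c1.png

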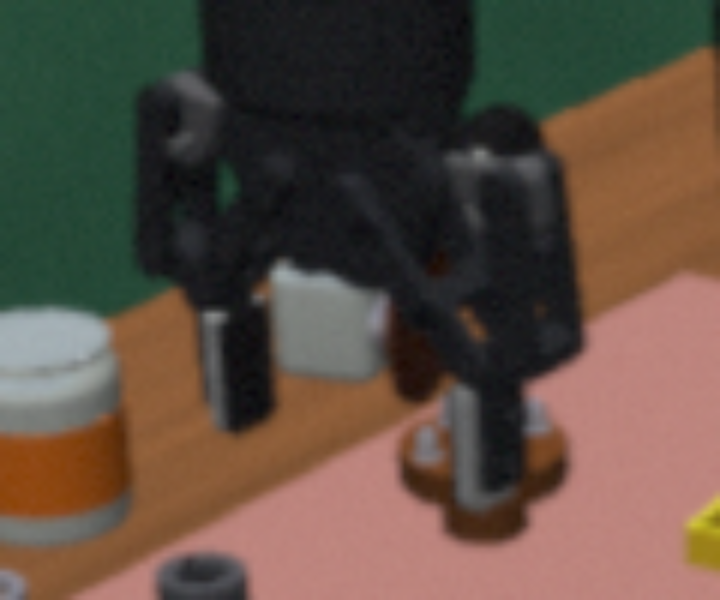

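View pics/c2.png

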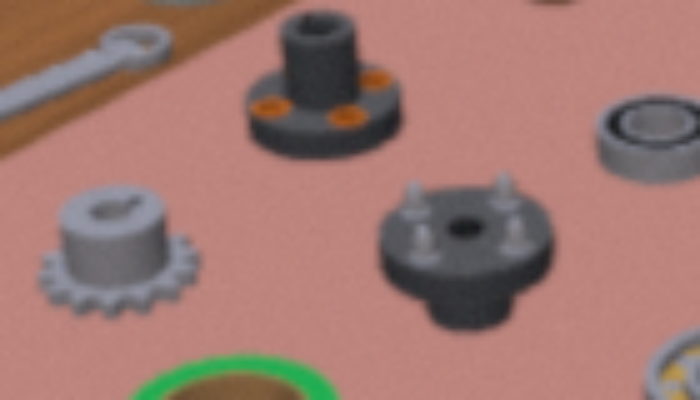

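move_arm([
  [100,4,-0.1,0.1,0,0,0],
  [100,8,-0.1,0.1,0,0,0],
  [100,11,-0.1,0.1,0,0,0],
  [100,13.4,-0.1,0.1,0,0,0],
  [100,13.4,-0.1,0.1,0,0,0],
  [100,13.4,-0.1,0.1,0,0,0],
])

```text
clock: 2.55
tcp_pos: [0.556, -0.0012, 0.0098]
eef_rot: [0.156, 1.57, -1.423]
force: [0.4, -0.5, 1.0]
gripper_width: 0.0852
```

```bash
python3 go.py .556 .004 .008 0
```

```text
tcp [ 0.556  -0.0012  0.0098] yjaw -0.5 w 0.0852 q1,q7 [ 0.51 -0.29] F [ 0.4 -0.5  1. ] t 2.55
shift cm [ 0.18 -0.   -0.52] turn [-0.5   0.04 -0.01]
```

move_arm([
  [100,0.1,0,-0.5,-0.5,0,0],
  [100,0.1,0,-0.5,-0.5,0,0],
  [0,0.1,0,-0.5,-0.5,0,0],
  [0,0.1,0,-0.5,-0.5,0,0],
  [0,0.1,0,-0.5,-0.5,0,0],
  [0,0.1,0,-0.5,-0.5,0,0],
  [0,0.1,0,-0.5,-0.5,0,0],
  [0,0.1,0,-0.5,-0.5,0,0],
])

```text
clock: 3.35
tcp_pos: [0.5561, 0.0053, 0.0096]
eef_rot: [0.153, 1.57, -1.416]
force: [-2.8, -0.4, 7.8]
gripper_width: 0.0635
```

```bash
python3 go.py .556 .004 .12 0
```

```text
tcp [0.5561 0.0053 0.0096] yjaw 0.1 w 0.0635 q1,q7 [ 0.5 -0.3] F [-2.8 -0.4  7.8] t 3.35
shift cm [-1.104e+01 -1.000e-02  1.500e-01] turn [ 0.13  0.05 -0.01]
```

move_arm([
  [0,-2,0,0,0,0,0],
  [0,-5,0,0,0,0,0],
  [0,-9,0,0,0,0,0],
  [0,-11,0,0,0,0,0],
  [0,-11,0,0,0,0,0],
])

```text
clock: 3.85
tcp_pos: [0.5579, 0.0054, 0.1211]
eef_rot: [1.379, 1.565, -0.189]
force: [0.4, 0.1, -4.8]
gripper_width: 0.0638
```

```bash
python3 go.py .4554 .359 .12 4.4
python3 - <<'E'
from go import *
c=load(r,"side")
h=cv2.resize(c["image"][80:280,180:340,::-1],None,fx=3,fy=3); cv2.imwrite("pics/c3.png",h)
E
```

```text
tcp [0.5579 0.0054 0.1211] yjaw 0.1 w 0.0638 q1,q7 [ 0.56 -0.21] F [ 0.4  0.1 -4.8] t 3.85
shift cm [ 1.000e-02 -1.018e+01 -3.538e+01] turn [-4.28  0.07 -0.32]
```

View pics/c3.png

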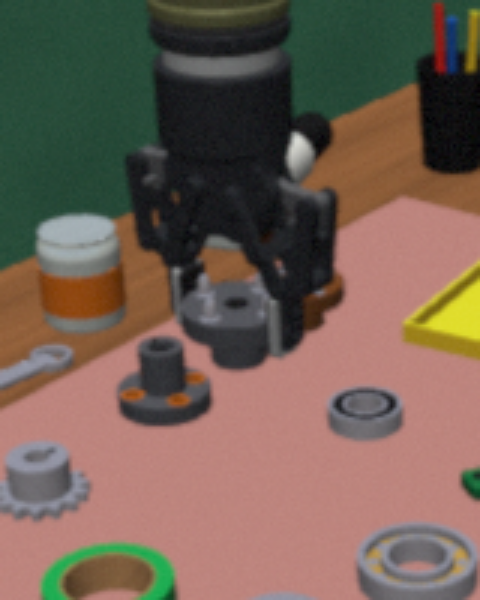

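move_arm([
  [0,0,-10.2,-35.4,-4.3,0,-0.3],
  [0,0,-10.2,-35.4,-4.3,0,-0.3],
  [0,0,-10.2,-35.4,-4.3,0,-0.3],
  [0,0,-10.2,-35.4,-4.3,0,-0.3],
  [0,0,-10.2,-35.4,-4.3,0,-0.3],
  [0,0,-10.2,-35.4,-4.3,0,-0.3],
  [0,0,-10.2,-35.4,-4.3,0,-0.3],
  [0,0,-10.2,-35.4,-4.3,0,-0.3],
])

```text
clock: 4.7
tcp_pos: [0.448, 0.3645, 0.1161]
eef_rot: [-1.863, 1.56, 2.934]
force: [-2.3, 0.7, -3.9]
gripper_width: 0.064
```

move_arm([
  [0,3,0,0,0,0,0],
  [0,6,0,0,0,0,0],
  [0,7,0,0,0,0,0],
  [0,7,0,0,0,0,0],
])

```text
clock: 5.1
tcp_pos: [0.4507, 0.3572, 0.0449]
eef_rot: [-1.326, 1.559, -2.819]
force: [-0.3, 0.2, -3.5]
gripper_width: 0.0642
```

```bash
python3 go.py .4554 .359 .014 4.4
```

```text
tcp [0.4507 0.3572 0.0449] yjaw 4.4 w 0.0642 q1,q7 [-0.03 -0.92] F [-0.3  0.2 -3.5] t 5.1
shift cm [ 3.09  0.52 -0.15] turn [0.03 0.16 0.64]
```

move_arm([
  [0,1.5,0.5,-0.1,0,0.2,0.6],
  [0,2.5,0.5,-0.1,0,0.2,0.6],
  [0,2.8,0.5,-0.1,0,0.2,0.6],
  [0,2.8,0.5,-0.1,0,0.2,0.6],
  [0,2.8,0.5,-0.1,0,0.2,0.6],
])

```text
clock: 5.6
tcp_pos: [0.4579, 0.3607, 0.0209]
eef_rot: [2.17, 1.564, 0.677]
force: [0.2, 0.9, -4.7]
gripper_width: 0.0638
```

```bash
python3 go.py .4554 .359 .014 4.4
```

```text
tcp [0.4579 0.3607 0.0209] yjaw 4.4 w 0.0638 q1,q7 [-0.05 -0.95] F [ 0.2  0.9 -4.7] t 5.6
shift cm [ 0.68 -0.26  0.16] turn [ 0.02 -0.23 -0.34]
```

move_arm([
  [0,0.3,-0.2,0.1,0,-0.2,-0.3],
  [0,0.5,-0.2,0.1,0,-0.2,-0.3],
  [0,0.6,-0.2,0.1,0,-0.2,-0.3],
  [0,0.6,-0.2,0.1,0,-0.2,-0.3],
])

```text
clock: 6.0
tcp_pos: [0.4556, 0.3592, 0.0139]
eef_rot: [-1.259, 1.57, -2.753]
force: [-0.2, 0.1, -3.9]
gripper_width: 0.0639
```

```bash
python3 go.py .4554 .359 .014 4.4
```

```text
tcp [0.4556 0.3592 0.0139] yjaw 4.4 w 0.0639 q1,q7 [-0.06 -0.95] F [-0.2  0.1 -3.9] t 6.0
shift cm [-0.01 -0.02  0.02] turn [0.02 0.01 0.02]
```

move_arm([
  [0,0.1,0,0,0,0,0],
  [0,0.1,0,0,0,0,0],
])

```text
clock: 6.2
tcp_pos: [0.4557, 0.3594, 0.0137]
eef_rot: [0.891, 1.571, -0.603]
force: [-2.0, -2.2, 1.0]
gripper_width: 0.0642
```

move_arm([
  [0,0.1,0,0,0,0,0],
  [0,0.1,0,0,0,0,0],
])

```text
clock: 6.4
tcp_pos: [0.4558, 0.3594, 0.0137]
eef_rot: [0.487, 1.57, -1.006]
force: [-4.3, -4.4, 9.6]
gripper_width: 0.0641
```

Contact. Release, rise, and go on toward the bush half.

move_arm([
  [100,0,0,0,0,0,0],
  [100,0,0,0,0,0,0],
  [100,0,0,0,0,0,0],
  [100,-2,0,0,0,0,0],
  [100,-6,0,0,0,0,0],
  [100,-10,0,0,0,0,0],
  [100,-13,0,0,0,0,0],
  [100,-13,0,0,0,0,0],
])

```text
clock: 7.2
tcp_pos: [0.4579, 0.3618, 0.1469]
eef_rot: [2.088, 1.562, 0.595]
force: [-0.3, 0.8, 0.4]
gripper_width: 0.0857
```

```bash
python3 go.py .7009 -.0762 .14 20
python3 - <<'E'
from go import *
c=load(r,"side")
h=cv2.resize(c["image"][280:440,10:250,::-1],None,fx=3,fy=3); cv2.imwrite("pics/c4.png",h)
E
```

```text
tcp [0.4579 0.3618 0.1469] yjaw 4.4 w 0.0857 q1,q7 [ 0.02 -0.86] F [-0.3  0.8  0.4] t 7.2
shift cm [ 0.66 20.84 45.55] turn [-15.58  -0.19  -0.47]
```

View pics/c4.png

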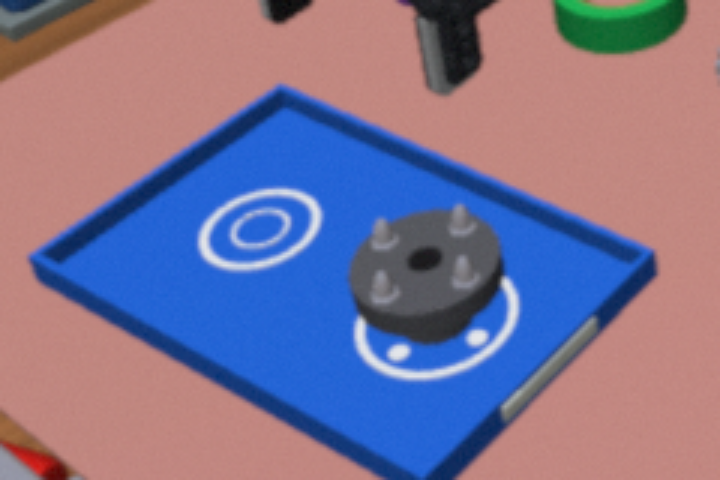

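```bash
python3 - <<'E'
from go import *
c=load(r,"top")
P=[px2w(c,*q,.016)[:2] for q in [(352,109.6),(376.4,120.4),(359,127)]]
P=np.array(P);mid=(P[0]+P[1])/2;print(P.round(4),mid.round(4),np.linalg.norm(P[0]-P[1]))
d=P[0]-P[1];print("ang",np.degrees(np.arctan2(d[1],d[0])));d=P[2]-mid;print(np.linalg.norm(d),np.degrees(np.arctan2(d[1],d[0])))
im=np.load("pics/top0.npy");
m=cv2.inRange(cv2.cvtColor(im,cv2.COLOR_RGB2HSV),(5,140,90),(25,255,255));
n,l,s,ce=cv2.connectedComponentsWithStats(m[90:145,335:395]);print(s,ce+[335,90])
# hub top face: 
print(w2px(c,[*mid,.048]))
# initial pins
Q=np.array([px2w(c,*q,.050)[:2] for q in [(319,176.6),(305.4,190.4),(332.6,190),(319,203.4)]]);print(Q.round(4),Q.mean(0))
E
```

```text
[[ 0.7101 -0.0543]
 [ 0.6906 -0.0992]
 [ 0.6778 -0.0675]] [ 0.7003 -0.0767] 0.04893638079698337
ang 66.43805608268627
0.02438316239843518 157.7381098524893
[[   0    0   60   55 3210]
 [  32   10    7    5   10]
 [  13   16    9    8   28]
 [  18   19    1    1    1]
 [  37   26    9    9   26]
 [  40   29    2    1    2]
 [  20   33    8    8   23]] [[364.5364486  117.02897196]
 [370.8        101.2       ]
 [351.75       109.25      ]
 [353.         109.        ]
 [376.         119.73076923]
 [375.5        119.        ]
 [358.73913043 126.34782609]]
[365.58837529 109.38958826]
[[ 0.5779  0.0038]
 [ 0.553   0.0272]
 [ 0.5545 -0.0204]
 [ 0.5305  0.003 ]] [0.55398083 0.00342185]
```

move_arm([
  [100,0.5,20.8,45.5,24.4,-0.2,-0.5],
  [100,0.5,20.8,45.5,24.4,-0.2,-0.5],
  [100,0.5,20.8,45.5,24.4,-0.2,-0.5],
  [100,0.5,20.8,45.5,24.4,-0.2,-0.5],
  [100,0.5,20.8,45.5,24.4,-0.2,-0.5],
  [100,0.5,20.8,45.5,24.4,-0.2,-0.5],
  [100,0.5,20.8,45.5,24.4,-0.2,-0.5],
  [100,0.5,20.8,45.5,24.4,-0.2,-0.5],
])

```text
clock: 8.1
tcp_pos: [0.6492, 0.0072, 0.1358]
eef_rot: [-1.027, 1.558, -2.946]
force: [0.6, -0.5, -0.1]
gripper_width: 0.0853
```

```bash
python3 go.py .7006 -.0765 .1 -20
```

```text
tcp [0.6492 0.0072 0.1358] yjaw -20.0 w 0.0853 q1,q7 [ 0.42 -0.6 ] F [ 0.6 -0.5 -0.1] t 8.1
shift cm [3.54 7.73 6.09] turn [0.02 0.37 0.61]
```

move_arm([
  [100,1.5,7.5,6,0,0.4,0.6],
  [100,3,7.5,6,0,0.4,0.6],
  [100,3.5,7.5,6,0,0.4,0.6],
  [100,3.5,7.5,6,0,0.4,0.6],
  [100,3.5,7.5,6,0,0.4,0.6],
])

```text
clock: 8.6
tcp_pos: [0.6982, -0.0704, 0.1016]
eef_rot: [-3.102, 1.568, 1.264]
force: [-0.3, 1.4, 0.5]
gripper_width: 0.0855
```

```bash
python3 go.py .7006 -.0765 .02 -20
```

```text
tcp [ 0.6982 -0.0704  0.1016] yjaw -19.9 w 0.0855 q1,q7 [ 0.47 -0.49] F [-0.3  1.4  0.5] t 8.6
shift cm [8.16 0.43 0.52] turn [ 0.15 -0.16  0.01]
```

move_arm([
  [100,0,0.4,0.5,0,-0.1,0],
  [100,3,0.4,0.5,0,-0.1,0],
  [100,6,0.4,0.5,0,-0.1,0],
  [100,7.5,0.4,0.5,0,-0.1,0],
  [100,7.8,0.4,0.5,0,-0.1,0],
  [100,7.8,0.4,0.5,0,-0.1,0],
])

```text
clock: 9.2
tcp_pos: [0.7019, -0.0781, 0.0255]
eef_rot: [1.707, 1.568, -0.212]
force: [0.8, 0.5, 0.3]
gripper_width: 0.0852
```

```bash
python3 go.py .7006 -.0765 .021 -20
```

```text
tcp [ 0.7019 -0.0781  0.0255] yjaw -19.9 w 0.0852 q1,q7 [ 0.46 -0.51] F [0.8 0.5 0.3] t 9.2
shift cm [ 0.45 -0.17 -0.1 ] turn [ 0.07 -0.03 -0.19]
```

move_arm([
  [100,0.4,-0.2,-0.1,0,0,-0.2],
  [100,0.4,-0.2,-0.1,0,0,-0.2],
  [0,0.4,-0.2,-0.1,0,0,-0.2],
  [0,0.4,-0.2,-0.1,0,0,-0.2],
  [0,0.4,-0.2,-0.1,0,0,-0.2],
  [0,0.4,-0.2,-0.1,0,0,-0.2],
  [0,0.4,-0.2,-0.1,0,0,-0.2],
  [0,0.4,-0.2,-0.1,0,0,-0.2],
])

```text
clock: 10.0
tcp_pos: [0.7, -0.077, 0.0213]
eef_rot: [-1.805, 1.57, 2.559]
force: [-2.6, 0.2, 3.3]
gripper_width: 0.03
```

move_arm([
  [0,0,0,0,0,0,0],
  [0,0,0,0,0,0,0],
  [0,-1,0,0,0,0,0],
  [0,-4,0,0,0,0,0],
  [0,-8,0,0,0,0,0],
  [0,-12,0,0,0,0,0],
  [0,-13,0,0,0,0,0],
  [0,-13,0,0,0,0,0],
])

```text
clock: 10.8
tcp_pos: [0.7009, -0.0771, 0.152]
eef_rot: [1.885, 1.569, -0.034]
force: [0.6, 0.7, -5.5]
gripper_width: 0.0306
```

```bash
python3 go.py .4554 .359 .15 8.7
python3 - <<'E'
from go import *
c=load(r,"top"); print(w2px(c,[.4554,.359,.042]))
cv2.imwrite("pics/t5.png",np.hstack([crop(c,125,238,40,5),crop(c,364,116,40,5)]))
c=load(r,"side");cv2.imwrite("pics/s5.png",cv2.resize(c["image"][80:240,140:340,::-1],None,fx=3,fy=3))
E
```

```text
tcp [ 0.7009 -0.0771  0.152 ] yjaw -20.0 w 0.0306 q1,q7 [ 0.48 -0.47] F [ 0.6  0.7 -5.5] t 10.8
shift cm [  0.15 -37.97 -32.59] turn [-2.868e+01 -1.000e-02 -1.200e-01]
[115.88543561 243.1674533 ]
```

View pics/t5.png

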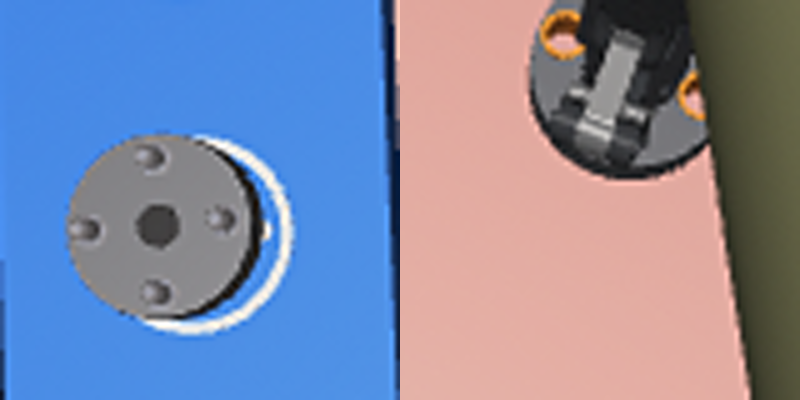

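View pics/s5.png

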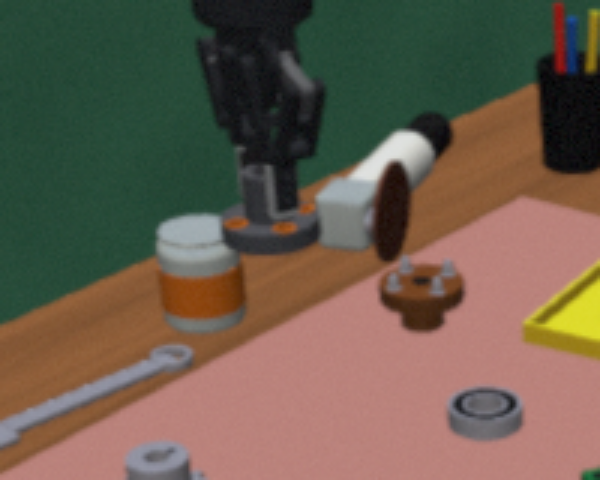

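```bash
python3 - <<'E'
from go import *
c=load(r,"top"); im=c["image"]
x,y,d,d2,m=outer=None or (0,0,0,0,0)
P=np.array([px2w(c,85+a/5,198+b/5,.049)[:2] for a,b in [(150,157),(84,230),(220,219),(155,292)]])
print(P.round(4),P.mean(0).round(4))
for i,j in((0,3),(1,2)):
    e=P[i]-P[j];print(np.linalg.norm(e),np.degrees(np.arctan2(e[1],e[0])))
# flange contour: dark grey low saturation on blue
sub=im[215:270,90:145]; S=cv2.cvtColor(np.ascontiguousarray(sub),cv2.COLOR_RGB2HSV)
m=((S[...,1]<70)&(S[...,2]>75)&(S[...,2]<190)).astype(np.uint8)
m=cv2.morphologyEx(m,cv2.MORPH_OPEN,np.ones((5,5),np.uint8)); m=cv2.morphologyEx(m,cv2.MORPH_CLOSE,np.ones((9,9),np.uint8))
k=max(cv2.findContours(m,0,1)[0],key=cv2.contourArea); (a,b),rr=cv2.minEnclosingCircle(k); M=cv2.moments(k)
u,v=M["m10"]/M["m00"]+90,M["m01"]/M["m00"]+215
print(u,v,a+90,b+215,(2*rr+1)*.974/556.6, px2w(c,u,v,.042),px2w(c,a+90,b+215,.042))
E
```

```text
[[0.479  0.3591]
 [0.453  0.381 ]
 [0.4577 0.3335]
 [0.4318 0.3551]] [0.4554 0.3572]
0.047402613207834336 4.749413514788659
0.04769917757957658 95.59390234484492
116.29459366391184 242.70643939393938 116.5 242.5 0.06727265245915315 [0.45622503 0.35831536 0.042     ] [0.45659516 0.35796961 0.042     ]
```

move_arm([
  [0,0,-38,-32.5,-28.2,0,0],
  [0,0,-38,-32.5,-28.2,0,0],
  [0,0,-38,-32.5,-28.2,0,0],
  [0,0,-38,-32.5,-28.2,0,0],
  [0,0,-38,-32.5,-28.2,0,0],
  [0,0,-38,-32.5,-28.2,0,0],
  [0,0,-38,-32.5,-28.2,0,0],
  [0,0,-38,-32.5,-28.2,0,0],
])

```text
clock: 11.75
tcp_pos: [0.5009, 0.2717, 0.1489]
eef_rot: [-1.451, 1.567, -2.879]
force: [1.2, 0.6, -5.1]
gripper_width: 0.0301
```

```bash
python3 go.py .4557 .3573 .13 8.2
```

```text
tcp [0.5009 0.2717 0.1489] yjaw 8.2 w 0.0301 q1,q7 [ 0.19 -0.6 ] F [ 1.2  0.6 -5.1] t 11.75
shift cm [ 1.89 -3.24 -9.12] turn [0.   0.03 0.22]
```

move_arm([
  [0,0,-3.2,-9,0,0,0.2],
  [0,0,-3.2,-9,0,0,0.2],
  [0,2,-3.2,-9,0,0,0.2],
  [0,2,-3.2,-9,0,0,0.2],
  [0,2,-3.2,-9,0,0,0.2],
  [0,2,-3.2,-9,0,0,0.2],
])

```text
clock: 12.35
tcp_pos: [0.4594, 0.3544, 0.1308]
eef_rot: [1.581, 1.569, 0.151]
force: [-0.8, 0.8, -5.1]
gripper_width: 0.0302
```

```bash
python3 go.py .4557 .3573 .085 8.2
```

```text
tcp [0.4594 0.3544 0.1308] yjaw 8.1 w 0.0302 q1,q7 [ 0.03 -0.79] F [-0.8  0.8 -5.1] t 12.35
shift cm [ 4.57 -0.34 -0.34] turn [-0.1  -0.   -0.13]
```

move_arm([
  [0,0,-0.3,-0.3,0,0,-0.1],
  [0,2,-0.3,-0.3,0,0,-0.1],
  [0,4,-0.3,-0.3,0,0,-0.1],
  [0,4.5,-0.3,-0.3,0,0,-0.1],
  [0,4.5,-0.3,-0.3,0,0,-0.1],
  [0,4.5,-0.3,-0.3,0,0,-0.1],
])

```text
clock: 12.95
tcp_pos: [0.456, 0.3587, 0.0872]
eef_rot: [2.098, 1.568, 0.671]
force: [1.4, 0.4, -3.2]
gripper_width: 0.0303
```

```bash
python3 go.py .4557 .3573 .073 8.2
python3 - <<'E'
from go import *
c=load(r,"top"); a=crop(c,118,243,40,5)
c=load(r,"side"); b=crop(c,155,365,40,5)
cv2.imwrite("pics/t6.png",np.hstack([a,b]))
for z in(.066,.042): print(w2px(c,[.4556,.358,z]))
E
```

```text
tcp [0.456  0.3587 0.0872] yjaw 8.2 w 0.0303 q1,q7 [ 0.   -0.83] F [ 1.4  0.4 -3.2] t 12.95
shift cm [ 1.42 -0.05  0.13] turn [-0.   -0.08 -0.13]
[148.91638335 352.21077423]
[151.77472096 365.71220784]
```

View pics/t6.png

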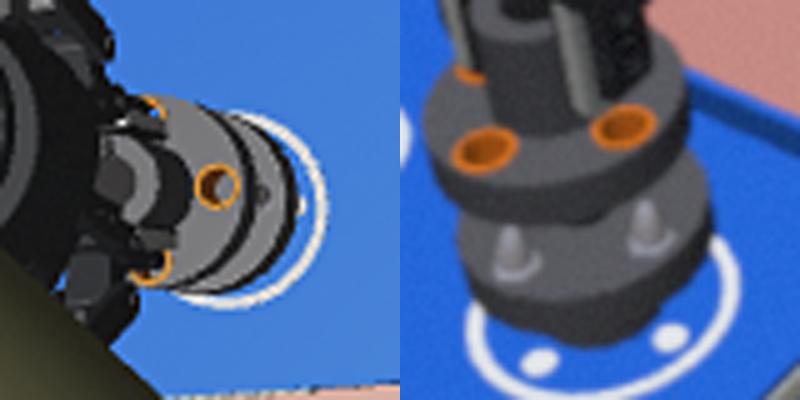

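move_arm([
  [0,0,0,0.1,0,0,-0.1],
  [0,0.5,0,0.1,0,0,-0.1],
  [0,1,0,0.1,0,0,-0.1],
  [0,1,0,0.1,0,0,-0.1],
  [0,1,0,0.1,0,0,-0.1],
])

```text
clock: 13.55
tcp_pos: [0.4553, 0.3571, 0.0758]
eef_rot: [-1.789, 1.569, 3.067]
force: [1.0, -0.8, -3.8]
gripper_width: 0.0304
```

```bash
python3 go.py .4557 .3573 .061 8.2
python3 - <<'E'
from go import *
c=load(r,"top"); a=crop(c,118,243,40,5)
c=load(r,"side"); b=crop(c,155,365,40,5)
cv2.imwrite("pics/t7.png",np.hstack([a,b]))
E
```

```text
tcp [0.4553 0.3571 0.0758] yjaw 8.2 w 0.0304 q1,q7 [-0.   -0.84] F [ 1.  -0.8 -3.8] t 13.55
shift cm [ 1.48  0.05 -0.01] turn [ 0.03 -0.02  0.08]
```

View pics/t7.png

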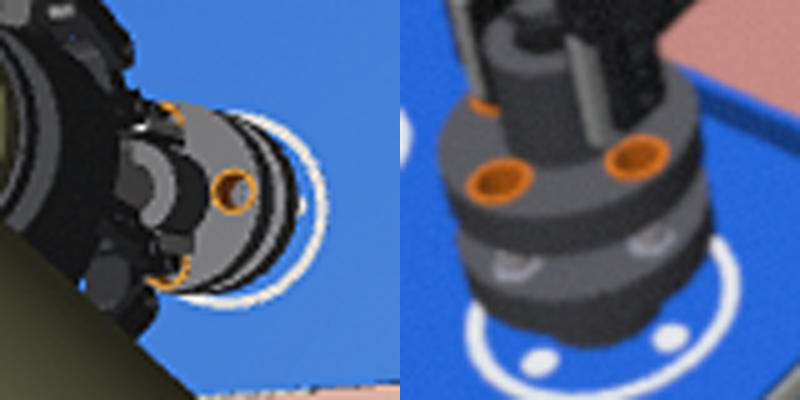

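move_arm([
  [0,0.3,0,0,0,0,0],
  [0,0.6,0,0,0,0,0],
  [0,0.6,0,0,0,0,0],
])

```text
clock: 13.95
tcp_pos: [0.4552, 0.3569, 0.0695]
eef_rot: [-1.563, 1.569, -2.991]
force: [0.4, 0.3, -4.3]
gripper_width: 0.0304
```

move_arm([
  [0,0.3,0,0,0,0,0],
  [0,0.5,0,0,0,0,0],
  [0,0.5,0,0,0,0,0],
])

```text
clock: 14.25
tcp_pos: [0.4553, 0.357, 0.0647]
eef_rot: [-1.704, 1.569, -3.131]
force: [-0.8, -0.1, -4.5]
gripper_width: 0.03
```

move_arm([
  [0,0.2,0,0,0,0,0],
  [0,0.3,0,0,0,0,0],
  [0,0.3,0,0,0,0,0],
])

```text
clock: 14.55
tcp_pos: [0.4554, 0.3571, 0.0619]
eef_rot: [-1.927, 1.57, 2.929]
force: [0.5, -0.8, -4.2]
gripper_width: 0.0304
```

move_arm([
  [0,0.1,0,0,0,0,0],
  [0,0.1,0,0,0,0,0],
  [0,0.2,0,0,0,0,0],
  [0,0.2,0,0,0,0,0],
])

```text
clock: 14.95
tcp_pos: [0.4557, 0.3574, 0.0613]
eef_rot: [-2.191, 1.571, 2.665]
force: [-2.3, -2.3, 4.4]
gripper_width: 0.0303
```

Seated (contact at the expected 0.061). Release, rise and look.

move_arm([
  [50,0,0,0,0,0,0],
  [60,0,0,0,0,0,0],
  [60,0,0,0,0,0,0],
  [60,-2,0,0,0,0,0],
  [80,-5,0,0,0,0,0],
  [100,-8,0,0,0,0,0],
  [100,-10,0,0,0,0,0],
  [100,-10,0,0,0,0,0],
])

```text
clock: 15.75
tcp_pos: [0.4571, 0.3589, 0.1633]
eef_rot: [2.119, 1.565, 0.691]
force: [0.2, 0.0, -0.5]
gripper_width: 0.085
```

```bash
python3 go.py .5683 -.1358 .12 0
python3 - <<'E'
from go import *
c=load(r,"side"); b=crop(c,155,365,40,7)
cv2.imwrite("pics/t8.png",b)
E
```

```text
tcp [0.4571 0.3589 0.1633] yjaw 8.2 w 0.085 q1,q7 [ 0.04 -0.78] F [ 0.2  0.  -0.5] t 15.75
shift cm [ 4.2   3.91 50.56] turn [ 8.22 -0.19 -0.27]
```

View pics/t8.png

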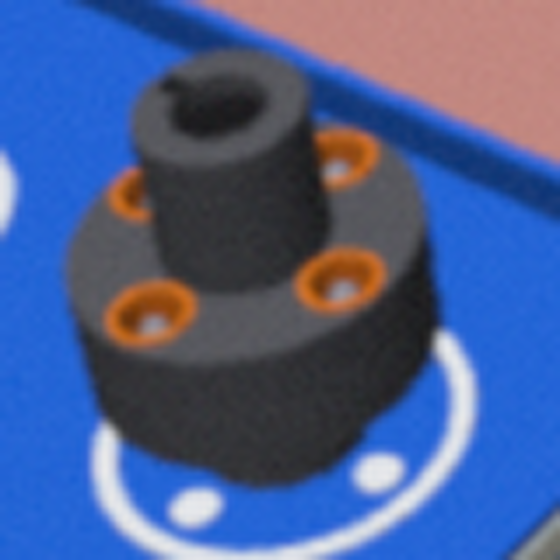

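move_arm([
  [100,0,3.9,50.5,8.2,-0.2,-0.3],
  [100,0,3.9,50.5,8.2,-0.2,-0.3],
  [100,0,3.9,50.5,8.2,-0.2,-0.3],
  [100,0,3.9,50.5,8.2,-0.2,-0.3],
  [100,2,3.9,50.5,8.2,-0.2,-0.3],
  [100,4,3.9,50.5,8.2,-0.2,-0.3],
  [100,4,3.9,50.5,8.2,-0.2,-0.3],
  [100,4,3.9,50.5,8.2,-0.2,-0.3],
])

```text
clock: 16.6
tcp_pos: [0.5419, -0.0338, 0.1337]
eef_rot: [-1.119, 1.562, -2.69]
force: [0.6, -0.5, 0.2]
gripper_width: 0.0852
```

move_arm([
  [100,0,0.5,11,0,0,0],
  [100,0,0.5,11,0,0,0],
  [100,0,0.5,11,0,0,0],
  [100,0,0.5,11,0,0,0],
])

```text
clock: 17.0
tcp_pos: [0.5464, -0.1444, 0.1339]
eef_rot: [-1.248, 1.562, -2.823]
force: [0.4, 0.1, 0.2]
gripper_width: 0.0853
```

```bash
python3 go.py .5683 -.1358 .004 0
```

```text
tcp [ 0.5464 -0.1444  0.1339] yjaw -0.3 w 0.0853 q1,q7 [0.74 0.07] F [0.4 0.1 0.2] t 17.0
shift cm [12.96  2.29 -0.91] turn [-0.29  0.16  0.49]
```

move_arm([
  [100,2,2.3,-0.9,-0.3,0.2,0.5],
  [100,6,2.3,-0.9,-0.3,0.2,0.5],
  [100,9,2.3,-0.9,-0.3,0.2,0.5],
  [100,11,2.3,-0.9,-0.3,0.2,0.5],
  [100,11,2.3,-0.9,-0.3,0.2,0.5],
  [100,11,2.3,-0.9,-0.3,0.2,0.5],
])

```text
clock: 17.6
tcp_pos: [0.5701, -0.1307, 0.0256]
eef_rot: [2.06, 1.568, 0.498]
force: [0.6, -0.4, 0.7]
gripper_width: 0.0852
```

```bash
python3 go.py .5683 -.1358 .004 0
```

```text
tcp [ 0.5701 -0.1307  0.0256] yjaw 0.5 w 0.0852 q1,q7 [ 0.66 -0.02] F [ 0.6 -0.4  0.7] t 17.6
shift cm [ 2.15 -0.19  0.51] turn [ 0.47 -0.08 -0.14]
```

move_arm([
  [100,1,-0.2,0.5,0.5,0,-0.1],
  [100,2.1,-0.2,0.5,0.5,0,-0.1],
  [100,2.1,-0.2,0.5,0.5,0,-0.1],
  [100,2.1,-0.2,0.5,0.5,0,-0.1],
])

```text
clock: 18.0
tcp_pos: [0.568, -0.1379, 0.0045]
eef_rot: [1.821, 1.57, 0.246]
force: [-0.4, 0.1, -0.2]
gripper_width: 0.0854
```

```bash
python3 go.py .5683 -.1358 .004 0
```

```text
tcp [ 0.568  -0.1379  0.0045] yjaw -0.2 w 0.0854 q1,q7 [ 0.66 -0.03] F [-0.4  0.1 -0.2] t 18.0
shift cm [ 0.05  0.02 -0.21] turn [-0.19 -0.01 -0.05]
```

move_arm([
  [100,0,0,-0.2,0,0,0],
  [0,0,0,-0.2,0,0,0],
  [0,0,0,-0.2,0,0,0],
  [0,0,0,-0.2,0,0,0],
  [0,0,0,-0.2,0,0,0],
  [0,0,0,-0.2,0,0,0],
  [0,0,0,-0.2,0,0,0],
  [0,0,0,-0.2,0,0,0],
])

```text
clock: 18.8
tcp_pos: [0.5688, -0.1359, 0.0055]
eef_rot: [1.413, 1.569, -0.161]
force: [-0.7, -0.1, 5.9]
gripper_width: 0.0495
```

move_arm([
  [0,-2,0,0,0,0,0],
  [0,-6,0,0,0,0,0],
  [0,-10,0,0,0,0,0],
  [0,-12,0,0,0,0,0],
  [0,-12,0,0,0,0,0],
])

```text
clock: 19.3
tcp_pos: [0.5703, -0.1364, 0.128]
eef_rot: [1.285, 1.563, -0.289]
force: [0.6, -0.2, -1.2]
gripper_width: 0.049
```

```bash
python3 go.py .5719 .368 .12 0
python3 - <<'E'
from go import *
c=load(r,"side"); cv2.imwrite("pics/s9.png",cv2.resize(c["image"][60:240,200:380,::-1],None,fx=3,fy=3))
E
```

```text
tcp [ 0.5703 -0.1364  0.128 ] yjaw -0.2 w 0.049 q1,q7 [0.71 0.04] F [ 0.6 -0.2 -1.2] t 19.3
shift cm [ 6.900e-01 -1.000e-02 -5.044e+01] turn [-0.18  0.12 -0.42]
```

View pics/s9.png

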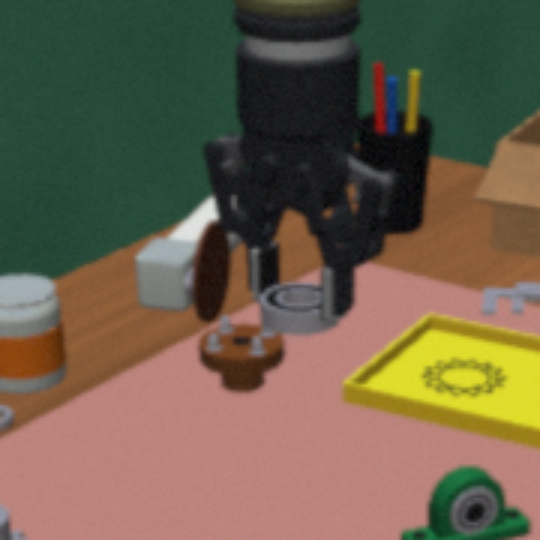

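move_arm([
  [0,0,0,-50.4,0,0,0],
  [0,0,0,-50.4,0,0,0],
  [0,0,0,-50.4,0,0,0],
  [0,0,0,-50.4,0,0,0],
  [0,0,0,-50.4,0,0,0],
  [0,0,0,-50.4,0,0,0],
  [0,0,0,-50.4,0,0,0],
  [0,0,0,-50.4,0,0,0],
])

```text
clock: 20.15
tcp_pos: [0.568, 0.2651, 0.122]
eef_rot: [-0.914, 1.568, -2.488]
force: [1.2, 1.1, -1.1]
gripper_width: 0.0495
```

```bash
python3 go.py .5719 .368 .06 0
```

```text
tcp [0.568  0.2651 0.122 ] yjaw -0.2 w 0.0495 q1,q7 [ 0.11 -0.71] F [ 1.2  1.1 -1.1] t 20.15
shift cm [  6.19   0.37 -10.3 ] turn [-0.19  0.09  0.11]
```

move_arm([
  [0,0,0.4,-10,0,0,0.1],
  [0,0,0.4,-10,0,0,0.1],
  [0,2,0.4,-10,0,0,0.1],
  [0,5,0.4,-10,0,0,0.1],
  [0,8,0.4,-10,0,0,0.1],
  [0,8,0.4,-10,0,0,0.1],
  [0,8,0.4,-10,0,0,0.1],
])

```text
clock: 20.85
tcp_pos: [0.5726, 0.3634, 0.0429]
eef_rot: [-0.194, 1.569, -1.767]
force: [-0.3, 1.0, -0.5]
gripper_width: 0.049
```

```bash
python3 go.py .5719 .368 .011 0
```

```text
tcp [0.5726 0.3634 0.0429] yjaw -0.2 w 0.049 q1,q7 [-0.09 -0.9 ] F [-0.3  1.  -0.5] t 20.85
shift cm [ 3.19 -0.07 -0.46] turn [-0.17  0.08  0.02]
```

move_arm([
  [0,1,-0.1,-0.4,0,0,0],
  [0,2,-0.1,-0.4,0,0,0],
  [0,2.8,-0.1,-0.4,0,0,0],
  [0,3,-0.1,-0.4,0,0,0],
  [0,3,-0.1,-0.4,0,0,0],
  [0,3.1,-0.1,-0.4,0,0,0],
])

```text
clock: 21.45
tcp_pos: [0.5732, 0.3683, 0.0141]
eef_rot: [1.711, 1.567, 0.137]
force: [-0.8, 0.6, -1.0]
gripper_width: 0.0494
```

```bash
python3 go.py .5719 .368 .0095 0
```

```text
tcp [0.5732 0.3683 0.0141] yjaw -0.2 w 0.0494 q1,q7 [-0.11 -0.92] F [-0.8  0.6 -1. ] t 21.45
shift cm [ 0.45 -0.13  0.03] turn [-0.19 -0.03 -0.21]
```

move_arm([
  [0,0.2,-0.1,0,0,0,-0.2],
  [0,0.4,-0.1,0,0,0,-0.2],
  [0,0.4,-0.1,0,0,0,-0.2],
  [0,0.4,-0.1,0,0,0,-0.2],
])

```text
clock: 21.85
tcp_pos: [0.5719, 0.3681, 0.0096]
eef_rot: [-1.772, 1.57, 2.937]
force: [0.2, -0.3, -1.2]
gripper_width: 0.0492
```

move_arm([
  [0,0.1,0,0,0,0,0],
  [0,0.1,0,0,0,0,0],
])

```text
clock: 22.05
tcp_pos: [0.5719, 0.3681, 0.0096]
eef_rot: [-0.375, 1.57, -1.949]
force: [-2.7, -1.0, 5.3]
gripper_width: 0.0491
```

move_arm([
  [75,0,0,0,0,0,0],
  [75,0,0,0,0,0,0],
  [75,0,0,0,0,0,0],
  [75,-2,0,0,0,0,0],
  [75,-6,0,0,0,0,0],
  [100,-10,0,0,0,0,0],
  [100,-13,0,0,0,0,0],
  [100,-13,0,0,0,0,0],
])

```text
clock: 22.85
tcp_pos: [0.5742, 0.3704, 0.1444]
eef_rot: [2.191, 1.562, 0.617]
force: [0.5, 0.5, 0.9]
gripper_width: 0.0855
```

```bash
python3 go.py .6827 .0633 .1 0
python3 - <<'E'
from go import *
c=load(r,"side"); cv2.imwrite("pics/s10.png",cv2.resize(c["image"][270:450,10:250,::-1],None,fx=3,fy=3))
E
```

```text
tcp [0.5742 0.3704 0.1444] yjaw -0.2 w 0.0855 q1,q7 [-0.07 -0.86] F [0.5 0.5 0.9] t 22.85
shift cm [ 4.36 10.92 30.7 ] turn [-0.18 -0.3  -0.42]
```

View pics/s10.png

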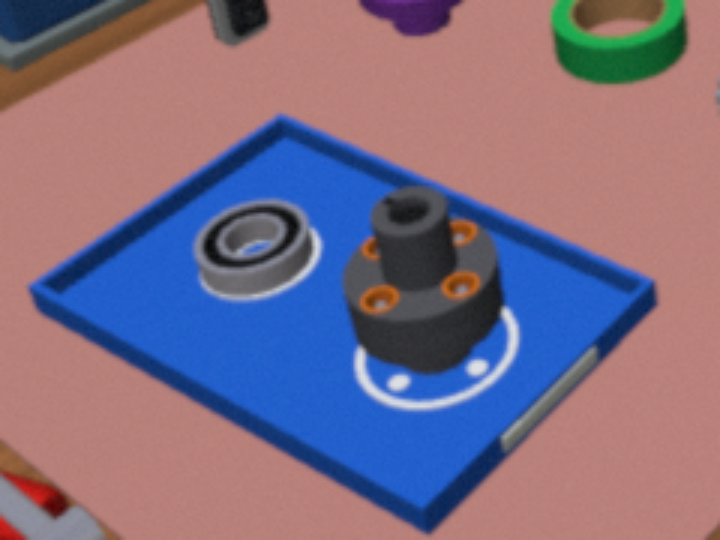

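move_arm([
  [100,0,10.9,30.7,0,-0.3,-0.4],
  [100,0,10.9,30.7,0,-0.3,-0.4],
  [100,0,10.9,30.7,0,-0.3,-0.4],
  [100,0,10.9,30.7,0,-0.3,-0.4],
  [100,0,10.9,30.7,0,-0.3,-0.4],
  [100,2,10.9,30.7,0,-0.3,-0.4],
  [100,4,10.9,30.7,0,-0.3,-0.4],
  [100,4,10.9,30.7,0,-0.3,-0.4],
])

```text
clock: 23.7
tcp_pos: [0.6782, 0.0515, 0.092]
eef_rot: [-1.007, 1.552, -2.591]
force: [-0.7, -0.2, -0.7]
gripper_width: 0.0857
```

```bash
python3 go.py .6827 .0633 .06 0
```

```text
tcp [0.6782 0.0515 0.092 ] yjaw -0.7 w 0.0857 q1,q7 [ 0.35 -0.37] F [-0.7 -0.2 -0.7] t 23.7
shift cm [ 3.18  0.48 -1.22] turn [-0.73  0.58  0.93]
```

move_arm([
  [100,0,0.5,-1.2,-0.7,0.6,0.9],
  [100,0,0.5,-1.2,-0.7,0.6,0.9],
  [100,0,0.5,-1.2,-0.7,0.6,0.9],
])

```text
clock: 24.0
tcp_pos: [0.6847, 0.0764, 0.0993]
eef_rot: [2.204, 1.559, 0.647]
force: [0.3, -0.1, -0.1]
gripper_width: 0.0854
```

```bash
python3 go.py .6827 .0633 .012 0
```

```text
tcp [0.6847 0.0764 0.0993] yjaw 0.8 w 0.0854 q1,q7 [ 0.34 -0.38] F [ 0.3 -0.1 -0.1] t 24.0
shift cm [ 8.72 -0.3   1.37] turn [ 0.79 -0.39 -0.53]
```

move_arm([
  [100,0,-0.2,1.1,0.6,-0.3,-0.4],
  [100,2,-0.2,1.1,0.6,-0.3,-0.4],
  [100,4,-0.2,1.1,0.6,-0.3,-0.4],
  [100,5,-0.2,1.1,0.6,-0.3,-0.4],
  [100,5,-0.2,1.1,0.6,-0.3,-0.4],
  [100,5,-0.2,1.1,0.6,-0.3,-0.4],
])

```text
clock: 24.6
tcp_pos: [0.6839, 0.062, 0.0491]
eef_rot: [1.583, 1.569, 0.011]
force: [-0.0, 0.5, -0.9]
gripper_width: 0.0853
```

```bash
python3 go.py .6827 .0633 .012 0
```

```text
tcp [0.6839 0.062  0.0491] yjaw -0.1 w 0.0853 q1,q7 [ 0.34 -0.39] F [-0.   0.5 -0.9] t 24.6
shift cm [ 3.71 -0.12 -0.13] turn [-0.08 -0.   -0.12]
```

move_arm([
  [100,2,-0.1,-0.1,0,0,-0.1],
  [100,3.5,-0.1,-0.1,0,0,-0.1],
  [100,3.6,-0.1,-0.1,0,0,-0.1],
  [100,3.6,-0.1,-0.1,0,0,-0.1],
])

```text
clock: 25.0
tcp_pos: [0.6818, 0.0629, 0.0113]
eef_rot: [-1.598, 1.568, 3.113]
force: [-0.2, -0.1, -0.6]
gripper_width: 0.0854
```

```bash
python3 go.py .6827 .0633 .012 0
```

```text
tcp [0.6818 0.0629 0.0113] yjaw -0.1 w 0.0854 q1,q7 [ 0.33 -0.41] F [-0.2 -0.1 -0.6] t 25.0
shift cm [-0.07  0.09 -0.04] turn [-0.07 -0.    0.13]
```

move_arm([
  [100,-0.1,0.1,0,0,0,0.1],
  [0,-0.1,0.1,0,0,0,0.1],
  [0,-0.1,0.1,0,0,0,0.1],
  [0,-0.1,0.1,0,0,0,0.1],
  [0,-0.1,0.1,0,0,0,0.1],
  [0,-0.1,0.1,0,0,0,0.1],
  [0,-0.1,0.1,0,0,0,0.1],
  [0,-0.1,0.1,0,0,0,0.1],
])

```text
clock: 25.8
tcp_pos: [0.6838, 0.0631, 0.0142]
eef_rot: [1.629, 1.569, 0.057]
force: [-1.1, -0.5, 5.9]
gripper_width: 0.0376
```

move_arm([
  [0,0,0,0,0,0,0],
  [0,-2,0,0,0,0,0],
  [0,-6,0,0,0,0,0],
  [0,-10,0,0,0,0,0],
  [0,-11,0,0,0,0,0],
  [0,-11,0,0,0,0,0],
  [0,-11,0,0,0,0,0],
])

```text
clock: 26.5
tcp_pos: [0.6822, 0.0624, 0.1211]
eef_rot: [-1.265, 1.569, -2.837]
force: [-0.6, -0.6, -2.9]
gripper_width: 0.038
```

```bash
python3 go.py .5607 -.3366 .12 0
python3 - <<'E'
from go import *
c=load(r,"side"); cv2.imwrite("pics/s11.png",cv2.resize(c["image"][80:260,120:320,::-1],None,fx=3,fy=3))
E
```

```text
tcp [0.6822 0.0624 0.1211] yjaw -0.1 w 0.038 q1,q7 [ 0.35 -0.36] F [-0.6 -0.6 -2.9] t 26.5
shift cm [  0.16 -12.09  39.92] turn [-0.08  0.03  0.11]
```

View pics/s11.png

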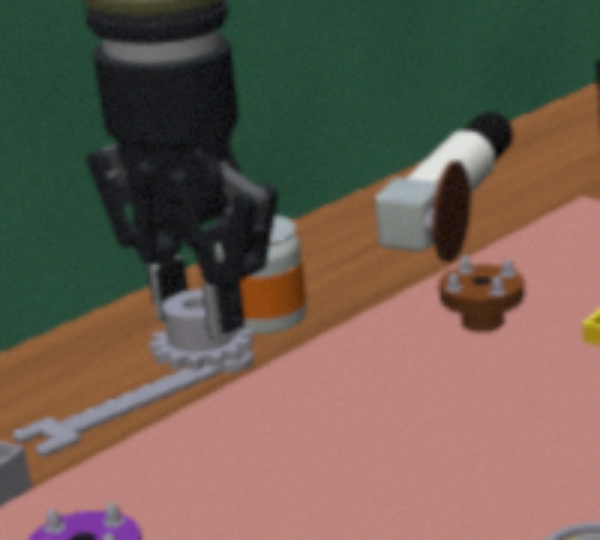

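move_arm([
  [0,0,-12.1,39.9,0,0,0.1],
  [0,0,-12.1,39.9,0,0,0.1],
  [0,0,-12.1,39.9,0,0,0.1],
  [0,0,-12.1,39.9,0,0,0.1],
  [0,0,-12.1,39.9,0,0,0.1],
  [0,0,-12.1,39.9,0,0,0.1],
  [0,0,-12.1,39.9,0,0,0.1],
  [0,0,-12.1,39.9,0,0,0.1],
])

```text
clock: 27.35
tcp_pos: [0.5645, -0.3211, 0.1206]
eef_rot: [-3.012, 1.569, 1.699]
force: [-0.4, -0.1, -2.1]
gripper_width: 0.0373
```

move_arm([
  [0,0,0,0,0,0,0],
  [0,0,0,0,0,0,0],
])

```text
clock: 27.55
tcp_pos: [0.5643, -0.3218, 0.1204]
eef_rot: [-2.792, 1.569, 1.914]
force: [0.8, 1.3, -2.7]
gripper_width: 0.0378
```

```bash
python3 go.py .5607 -.3366 .06 0
```

```text
tcp [ 0.5643 -0.3218  0.1204] yjaw -0.4 w 0.0378 q1,q7 [0.93 0.29] F [ 0.8  1.3 -2.7] t 27.55
shift cm [ 6.04 -0.34  1.5 ] turn [-0.36 -0.12  0.04]
```

move_arm([
  [0,0,-0.3,1.5,0,0,0],
  [0,3,-0.3,1.5,0,0,0],
  [0,6,-0.3,1.5,0,0,0],
  [0,8,-0.3,1.5,0,0,0],
  [0,9,-0.3,1.5,0,0,0],
  [0,9,-0.3,1.5,0,0,0],
  [0,9,-0.3,1.5,0,0,0],
])

```text
clock: 28.25
tcp_pos: [0.5649, -0.3345, 0.0339]
eef_rot: [1.492, 1.567, -0.079]
force: [0.7, -1.1, -1.7]
gripper_width: 0.0377
```

```bash
python3 go.py .5607 -.3366 .0182 0
```

```text
tcp [ 0.5649 -0.3345  0.0339] yjaw -0.0 w 0.0377 q1,q7 [0.92 0.27] F [ 0.7 -1.1 -1.7] t 28.25
shift cm [ 1.57 -0.43  0.21] turn [-0.02  0.02 -0.23]
```

move_arm([
  [0,0,-0.4,0.2,0,0,-0.2],
  [0,0.7,-0.4,0.2,0,0,-0.2],
  [0,1.2,-0.4,0.2,0,0,-0.2],
  [0,1.4,-0.4,0.2,0,0,-0.2],
  [0,1.4,-0.4,0.2,0,0,-0.2],
])

```text
clock: 28.75
tcp_pos: [0.5598, -0.3365, 0.0187]
eef_rot: [-2.046, 1.57, 2.665]
force: [0.0, -0.1, -3.2]
gripper_width: 0.038
```

move_arm([
  [0,0.1,0,0,0,0,0],
  [0,0.2,0,0,0,0,0],
  [0,0.2,0,0,0,0,0],
])

```text
clock: 29.05
tcp_pos: [0.5603, -0.3366, 0.0182]
eef_rot: [-0.917, 1.57, -2.489]
force: [-2.7, 1.3, 3.9]
gripper_width: 0.0379
```

Down. Release (60%), rise, and go over to the pillow block.

move_arm([
  [65,0,0,0,0,0,0],
  [65,0,0,0,0,0,0],
  [65,0,0,0,0,0,0],
  [65,-2,0,0,0,0,0],
  [65,-6,0,0,0,0,0],
  [65,-10,0,0,0,0,0],
  [65,-11,0,0,0,0,0],
  [65,-11,0,0,0,0,0],
])

```text
clock: 29.85
tcp_pos: [0.5616, -0.3374, 0.1297]
eef_rot: [0.92, 1.566, -0.652]
force: [0.3, 0.1, -1.6]
gripper_width: 0.0552
```

```bash
python3 go.py .4353 -.1313 .12 -32
python3 - <<'E'
from go import *
c=load(r,"side"); cv2.imwrite("pics/s12.png",cv2.resize(c["image"][140:270,280:460,::-1],None,fx=4,fy=4))
E
```

```text
tcp [ 0.5616 -0.3374  0.1297] yjaw -0.1 w 0.0552 q1,q7 [0.95 0.31] F [ 0.3  0.1 -1.6] t 29.85
shift cm [  0.87 -12.67 -20.59] turn [31.92  0.09 -0.24]
```

View pics/s12.png

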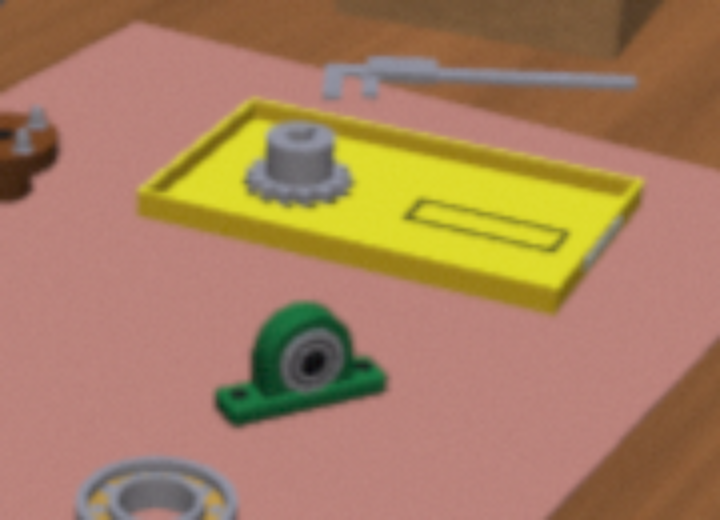

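move_arm([
  [65,0,-12.7,-20.6,32,0,-0.2],
  [65,0,-12.7,-20.6,32,0,-0.2],
  [65,0,-12.7,-20.6,32,0,-0.2],
  [65,0,-12.7,-20.6,32,0,-0.2],
  [65,0,-12.7,-20.6,32,0,-0.2],
  [65,0,-12.7,-20.6,32,0,-0.2],
  [65,0,-12.7,-20.6,32,0,-0.2],
  [65,0,-12.7,-20.6,32,0,-0.2],
])

```text
clock: 30.7
tcp_pos: [0.4333, -0.1314, 0.1265]
eef_rot: [-1.362, 1.566, 2.789]
force: [0.2, 0.0, 0.0]
gripper_width: 0.0555
```

```bash
python3 go.py .4353 -.1313 .08 -32
python3 - <<'E'
from go import *
c=load(r,"side"); print(w2px(c,[.4353,-.1313,.054]))
c=load(r,"top"); print(w2px(c,[.4353,-.1313,.054]),w2px(c,[.4353,-.1313,.014]))
h=cv2.resize(np.load("pics/top0.npy")[230:290,360:426,::-1],None,fx=9,fy=9,interpolation=cv2.INTER_CUBIC); cv2.imwrite("pics/pb.png",h)
E
```

```text
tcp [ 0.4333 -0.1314  0.1265] yjaw -32.1 w 0.0555 q1,q7 [ 0.89 -0.33] F [0.2 0.  0. ] t 30.7
shift cm [ 4.65  0.19 -0.12] turn [-0.15  0.06  0.27]
[355.23246093 216.40020148]
[395.92360603 258.96325466] [392.92917055 260.14073801]
```

View pics/pb.png

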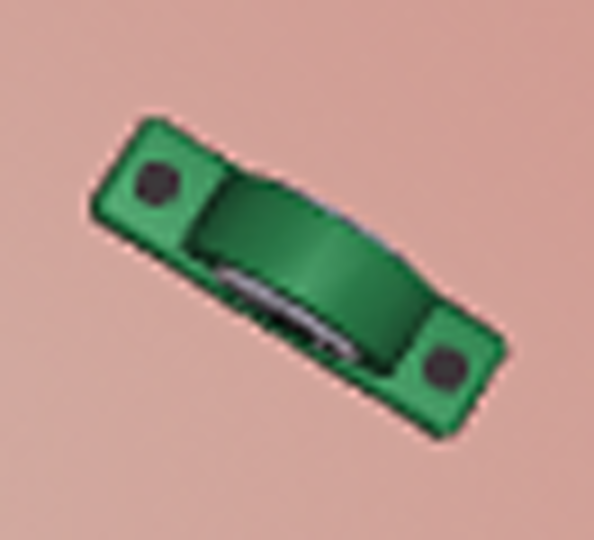

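move_arm([
  [65,1,0.2,-0.1,0,0,0.3],
  [65,4,0.2,-0.1,0,0,0.3],
  [65,6,0.2,-0.1,0,0,0.3],
  [65,6,0.2,-0.1,0,0,0.3],
  [65,6,0.2,-0.1,0,0,0.3],
])

```text
clock: 31.3
tcp_pos: [0.4354, -0.1305, 0.0669]
eef_rot: [0.234, 1.57, -1.897]
force: [0.1, -1.4, 0.2]
gripper_width: 0.0554
```

```bash
python3 go.py .4348 -.132 .018 -32.2
```

```text
tcp [ 0.4354 -0.1305  0.0669] yjaw -32.1 w 0.0554 q1,q7 [ 0.87 -0.39] F [ 0.1 -1.4  0.2] t 31.3
shift cm [4.89 0.02 0.15] turn [ 0.11  0.02 -0.01]
```

move_arm([
  [65,2,0,0.1,0,0,0],
  [65,4,0,0.1,0,0,0],
  [65,4.8,0,0.1,0,0,0],
  [65,4.8,0,0.1,0,0,0],
  [65,4.8,0,0.1,0,0,0],
])

```text
clock: 31.8
tcp_pos: [0.4358, -0.1318, 0.0202]
eef_rot: [1.309, 1.568, -0.821]
force: [0.4, 0.2, 0.1]
gripper_width: 0.0553
```

```bash
python3 go.py .4348 -.132 .018 -32.2
```

```text
tcp [ 0.4358 -0.1318  0.0202] yjaw -32.1 w 0.0553 q1,q7 [ 0.85 -0.45] F [0.4 0.2 0.1] t 31.8
shift cm [ 0.22 -0.08  0.07] turn [ 0.12  0.05 -0.17]
```

move_arm([
  [65,0.2,-0.1,0.1,0,0,-0.1],
  [0,0.2,-0.1,0.1,0,0,-0.1],
  [0,0.2,-0.1,0.1,0,0,-0.1],
  [0,0.2,-0.1,0.1,0,0,-0.1],
  [0,0.2,-0.1,0.1,0,0,-0.1],
  [0,0.2,-0.1,0.1,0,0,-0.1],
  [0,0.2,-0.1,0.1,0,0,-0.1],
  [0,0.2,-0.1,0.1,0,0,-0.1],
])

```text
clock: 32.6
tcp_pos: [0.434, -0.1321, 0.0178]
eef_rot: [0.482, 1.569, -1.648]
force: [-1.4, -1.6, 5.2]
gripper_width: 0.0216
```

```bash
python3 go.py .4457 -.3496 .12 -83.5
```

```text
tcp [ 0.434  -0.1321  0.0178] yjaw -32.1 w 0.0216 q1,q7 [ 0.85 -0.45] F [-1.4 -1.6  5.2] t 32.6
shift cm [-10.19  12.55  17.82] turn [ 5.142e+01  5.000e-02 -7.000e-02]
```

move_arm([
  [0,-2,0,0,0,0,0],
  [0,-6,0,0,0,0,0],
  [0,-10,0,0,0,0,0],
  [0,-10,0,0,0,0,0],
])

```text
clock: 33.0
tcp_pos: [0.437, -0.1327, 0.1216]
eef_rot: [1.53, 1.562, -0.6]
force: [1.3, -0.7, -1.8]
gripper_width: 0.0212
```

```bash
python3 go.py .4457 -.3496 .12 -83.5
python3 - <<'E'
from go import *
c=load(r,"side"); cv2.imwrite("pics/s13.png",cv2.resize(c["image"][100:260,270:430,::-1],None,fx=3,fy=3))
E
```

```text
tcp [ 0.437  -0.1327  0.1216] yjaw -32.1 w 0.0212 q1,q7 [ 0.9  -0.33] F [ 1.3 -0.7 -1.8] t 33.0
shift cm [ 0.27 12.26 17.92] turn [51.42 -0.2  -0.47]
```

View pics/s13.png

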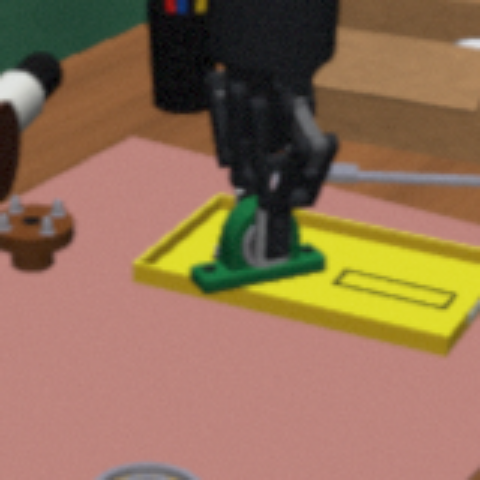

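move_arm([
  [0,0,12.2,17.9,51.4,0,0],
  [0,0,12.2,17.9,51.4,0,0],
  [0,0,12.2,17.9,51.4,0,0],
  [0,0,12.2,17.9,51.4,0,0],
  [0,0,12.2,17.9,51.4,0,0],
  [0,0,12.2,17.9,51.4,0,0],
  [0,0,12.2,17.9,51.4,0,0],
  [0,0,12.2,17.9,51.4,0,0],
])

```text
clock: 33.85
tcp_pos: [0.4412, -0.3468, 0.1154]
eef_rot: [-0.596, 1.567, 2.664]
force: [0.4, 0.6, -2.0]
gripper_width: 0.0212
```

move_arm([
  [0,0,0,0,0,0,0],
  [0,3,0,0,0,0,0],
  [0,6,0,0,0,0,0],
  [0,6,0,0,0,0,0],
  [0,6,0,0,0,0,0],
])

```text
clock: 34.35
tcp_pos: [0.4418, -0.3477, 0.0575]
eef_rot: [-0.11, 1.569, -3.136]
force: [0.3, -0.0, -1.2]
gripper_width: 0.0214
```

```bash
python3 go.py .4457 -.3496 .022 -83.5
python3 - <<'E'
from go import *
c=load(r,"side"); cv2.imwrite("pics/s14.png",cv2.resize(c["image"][120:240,320:460,::-1],None,fx=4,fy=4))
E
```

```text
tcp [ 0.4418 -0.3477  0.0575] yjaw -83.4 w 0.0214 q1,q7 [ 0.98 -0.95] F [ 0.3 -0.  -1.2] t 34.35
shift cm [ 3.55  0.23 -0.37] turn [0.12 0.09 0.01]
```

View pics/s14.png

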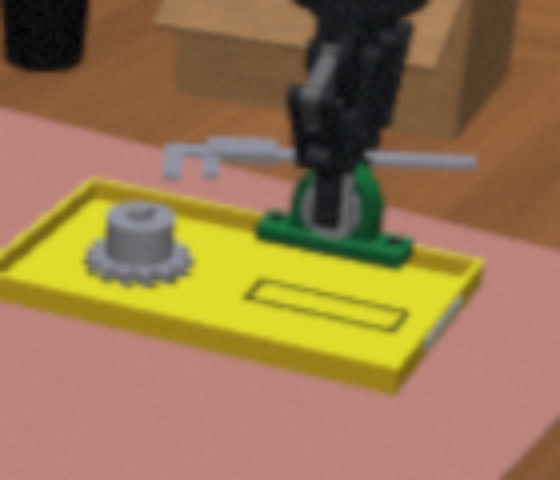

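move_arm([
  [0,1,0.2,-0.4,0,0.1,0],
  [0,2.5,0.2,-0.4,0,0.1,0],
  [0,3.3,0.2,-0.4,0,0.1,0],
  [0,3.3,0.2,-0.4,0,0.1,0],
  [0,3.3,0.2,-0.4,0,0.1,0],
])

```text
clock: 34.9
tcp_pos: [0.4458, -0.3497, 0.024]
eef_rot: [-3.118, 1.571, 0.137]
force: [-0.3, -0.3, -2.0]
gripper_width: 0.0208
```

```bash
python3 go.py .4457 -.3496 .022 -83.5
```

```text
tcp [ 0.4458 -0.3497  0.024 ] yjaw -83.5 w 0.0208 q1,q7 [ 0.97 -0.98] F [-0.3 -0.3 -2. ] t 34.9
shift cm [ 0.2  -0.01  0.01] turn [ 0.03 -0.01  0.  ]
```

move_arm([
  [0,0.1,0,0,0,0,0],
  [0,0.2,0,0,0,0,0],
  [0,0.2,0,0,0,0,0],
])

```text
clock: 35.2
tcp_pos: [0.4461, -0.3499, 0.0225]
eef_rot: [2.378, 1.57, -0.65]
force: [-1.0, 0.2, -1.7]
gripper_width: 0.0207
```

move_arm([
  [0,0.1,0,0,0,0,0],
  [0,0.1,0,0,0,0,0],
])

```text
clock: 35.4
tcp_pos: [0.4462, -0.35, 0.0219]
eef_rot: [2.312, 1.569, -0.715]
force: [-1.0, 0.3, 0.9]
gripper_width: 0.0212
```

move_arm([
  [0,0.1,0,0,0,0,0],
  [0,0.1,0,0,0,0,0],
])

```text
clock: 35.6
tcp_pos: [0.4463, -0.35, 0.0218]
eef_rot: [2.059, 1.569, -0.969]
force: [-2.6, 3.0, 7.8]
gripper_width: 0.0206
```

move_arm([
  [60,0,0,0,0,0,0],
  [60,0,0,0,0,0,0],
  [60,0,0,0,0,0,0],
  [60,0,0,0,0,0,0],
  [60,-3,0,0,0,0,0],
  [60,-8,0,0,0,0,0],
  [60,-13,0,0,0,0,0],
  [60,-15,0,0,0,0,0],
])

```text
clock: 36.4
tcp_pos: [0.4482, -0.3511, 0.1759]
eef_rot: [2.327, 1.562, -0.701]
force: [0.2, -1.2, 0.1]
gripper_width: 0.0512
```

move_arm([
  [60,0,30,10,0,0,0],
  [60,0,30,10,0,0,0],
  [60,0,30,10,0,0,0],
  [60,0,30,10,0,0,0],
  [60,0,30,10,0,0,0],
  [60,0,30,10,0,0,0],
  [60,0,30,10,0,0,0],
  [60,0,30,10,0,0,0],
])

```text
clock: 37.2
tcp_pos: [0.3774, -0.6625, 0.1687]
eef_rot: [0.286, 1.57, -2.747]
force: [0.7, 0.1, 0.6]
gripper_width: 0.0514
```

```bash
python3 - <<'E'
from go import *
for n in("top","side"):
    c=load(r,n); cv2.imwrite(f"pics/{n}15.png",c["image"][:,:,::-1])
    if n=="top":
        cv2.imwrite("pics/z15.png",np.hstack([crop(c,118,215,52,5),crop(c,510,225,52,5)])[:, :])
E
```

```text
(no output)
```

View pics/top15.png

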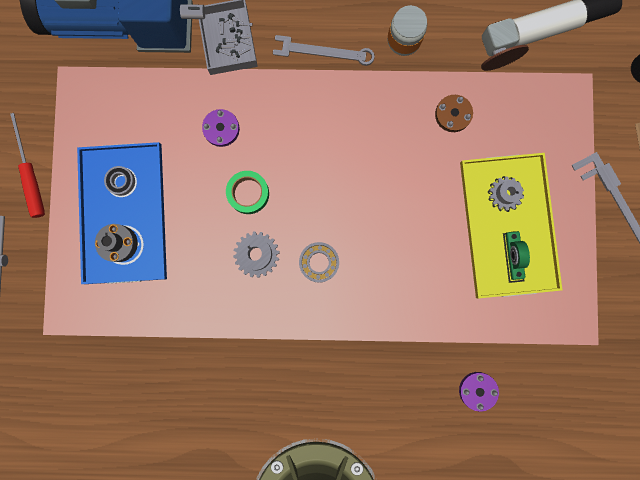

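View pics/side15.png

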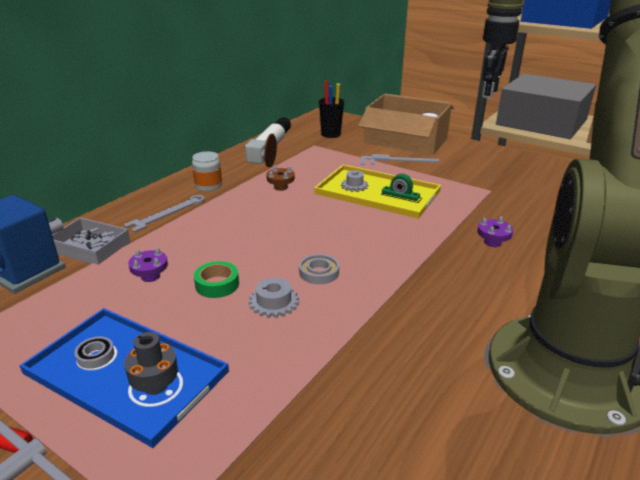

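View pics/z15.png

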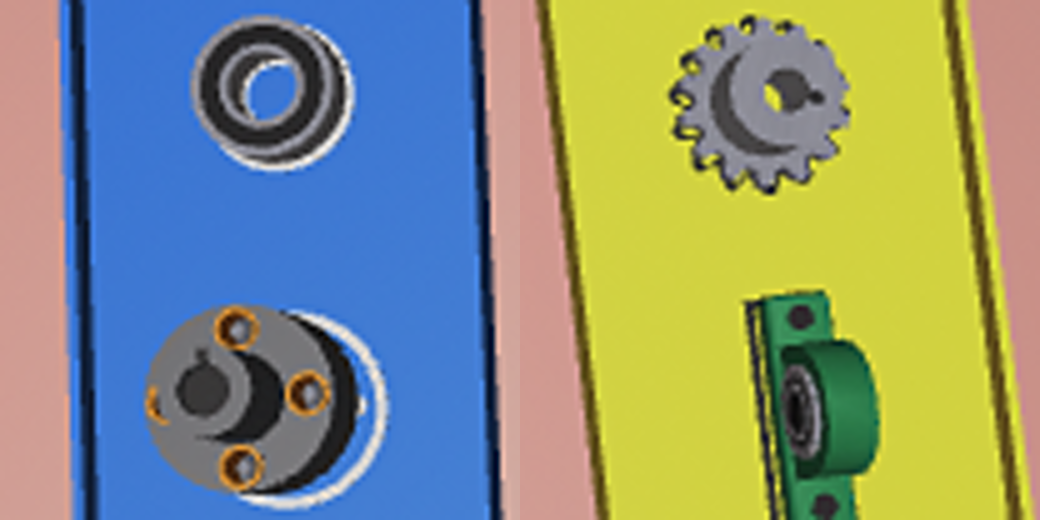

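move_arm([
  [60,0,0,0,0,0,0],
  [60,0,0,0,0,0,0],
  [60,0,0,0,0,0,0],
  [60,0,0,0,0,0,0],
])

```text
clock: 37.7
tcp_pos: [0.3811, -0.6587, 0.1711]
eef_rot: [2.248, 1.569, -0.778]
force: [-0.2, 0.0, -0.1]
gripper_width: 0.0515
```

```bash
python3 - <<'E'
from station import r
from meas import *
c=load(r,"top"); im=c["image"]
for n,u,v,z,h,p0 in [("bigb",319,262,.01,28,(.4303,.0021)),("tape",247,191,.0145,27,(.5549,.1345)),("bigs",256,254,.0055,28,(.4424,.1162))]:
    x,y,*_=outer(im,u,v,h); print(n,(px2w(c,x,y,z)[:2]-p0).round(4))
B=(.4554,.359,.077);Y=(.4457,-.3496,.113)
def fr(p,T,off):
    d=np.array(p[:2])-T[:2]; a=T[2]; return np.array([np.cos(a)*d[0]+np.sin(a)*d[1]+off,-np.sin(a)*d[0]+np.cos(a)*d[1]]).round(4)
x,y,*_=outer(im,120,182,15); print("bearing",fr(px2w(c,x,y,.0135),B,-.058))
x,y,*_=outer(im,506,194,19); print("sprocket",fr(px2w(c,x,y,.0095),Y,-.058))
# bush hub top circle centre seen in zoom
q=r.observe(); print(q["qvel"].round(3),q["clock"])
E
```

```text
bigb [-0.0001  0.0001]
tape [0.0002 0.    ]
bigs [ 0.0001 -0.    ]
bearing [0.0576 0.0003]
sprocket [0.058 0.001]
[ 0.003  0.005  0.003 -0.003  0.     0.003 -0.001] 37.75
```

All within tolerance, nothing else disturbed; handing in.

```bash
python3 -c "
from station import r
print(r.finish_job())"
```

```text
the job is handed in; nothing more can be done
None
```

Both repair kits are made up and the job was handed in at about 37.8 s; the hand-in gives no verdict.

- **Blue tray:** The pin half stands on its ring, about 1 mm off centre. The bush half is pressed over the pins. It met contact at the height where it should be home, and the pins show inside the bushes. The bearing measures x = 57.6 mm, y = 0.3 mm against a target of 58 and 0.
- **Yellow tray:** The sprocket lies hub up at x = 58.0 mm, y = 1.0 mm. The pillow block stands along its rectangle. I judged it by its gripper pose at release, which was under 1 mm off the rectangle's centre, and by eye in the pictures; I did not measure it again afterwards.
- **Left alone:** The big bearing, the big sprocket and the tape measured within 0.3 mm of their starting places.

None of the checks failed. The gripper's width reading was 1 to 3 mm below the true size on most parts, but every grip held level. Camera and arm positions agreed within about 2 mm.

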